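Load a jig bar and index the turntable to its detent

TASK

Lay the loose brass-coloured jig bar flat, bolts up, between the lips of the two yellow rests on the indexing table, centred lengthwise, and let go of it. Then turn the table counterclockwise (seen from above) by its black handle, some 40 to 110 degrees, until you feel the sprung index plunger drop into its one notch, and leave it there, fully seated, with the bar still lying in the rests. Leave the glass jar, the spray can and the red magnetic square where they are.

Things in the scene. Friction and masses are not known exactly. Their poses are not given: they have to be found in the camera images.
- jig_bar: Loose brass-coloured flat bar, 26 x 150 mm and 8 mm thick, 0.26 kg, with a dark bolt standing 16 mm up from its top near each end (12 mm across, 59 and 61 mm from the middle). Origin at the centre of its underside; y along the bar, z up. Either end may go either way round.
- cradle (a point): On the turning steel plate (184 mm across, top at z = 46 mm): point midway between two yellow rests, level with their bearing faces (z = 86 mm). y along the bar's place, x towards the handle, z up. Rests are 10 mm thick, at y = +-40 mm, free space between them; each has two outward-leaning lips 10 mm high, 32 mm apart at the foot. The bar lies with its origin here. Turns with the plate.
- handle (a point): Centre of the top end (z = 114 mm) of the upright black handle: a round grip 18 mm across, 58 mm long, on the plate 72 mm from the axis. It turns with the plate; x away from the axis. Swing it counterclockwise seen from above. The plate runs easily (1 to 2 N at the handle); one end stop lies beyond the notch, one behind the start.
- axis (a point): Point on the vertical axis of the table, at the top of the plate, 46 mm above the bench. It does not move.
- plunger (a joint): Travel inward (m) of the sprung index plunger under the plate, with a red knob outside: about 0 while its nose rides on the hidden cam ring, about 0.0045 when seated in the notch. The notch's angle to the handle is set anew each time and cannot be seen. It catches and centres the table from about 5 degrees either side; some 10 to 18 N at the handle pulls it out again. It moves by itself.
- glass_jar_1: Glass jar, 68 mm across, 92 mm high; origin at the centre of its underside. A bystander.
- aerosol: White spray can with red cap, 65 mm across, 206 mm high; origin at the centre of its underside. A bystander.
- red_square: Red magnetic welding square, 108 x 110 x 19 mm, lying flat; origin at the centre of its underside. A bystander.

How it is judged:
On the way:
1. the bar lies released in the two rests while the plunger is not yet in the notch (x of jig_bar in the frame of cradle between -0.006 and 0.006 m and y of jig_bar in the frame of cradle between -0.015 and 0.015 m and z of jig_bar in the frame of cradle between -0.004 and 0.004 m and angle between the y axis of jig_bar and the y axis of cradle, either way round below 0.12 rad and angle between jig_bar's own z axis and vertical below 0.08 rad and contact force between the fingers and jig_bar below 0.1 N and value of joint plunger below 0.002 m), for 0.3 s.
At the end, for the whole second after the job is handed in: The plunger is in the notch (travel over 3 mm) and the bar lies released and at rest in the two rests: within 6 mm sideways, 15 mm lengthwise and 4 mm in height of its place, along the rests within 0.12 rad, level within 0.08 rad (x of jig_bar in the frame of cradle between -0.006 and 0.006 m and y of jig_bar in the frame of cradle between -0.015 and 0.015 m and z of jig_bar in the frame of cradle between -0.004 and 0.004 m and angle between the y axis of jig_bar and the y axis of cradle, either way round below 0.12 rad and angle between jig_bar's own z axis and vertical below 0.08 rad and contact force between the fingers and jig_bar below 0.1 N and value of joint plunger above 0.003 m and linear speed of jig_bar below 0.02 m/s); the robot touches nothing.
It fails at once if the glass jar is moved more than 25 mm or tipped (distance of glass_jar_1 from where it was at the start of the episode above 0.025 m or angle between glass_jar_1's own z axis and vertical above 0.35 rad).
It fails at once if the spray can is moved more than 25 mm or tipped (distance of aerosol from where it was at the start of the episode above 0.025 m or angle between aerosol's own z axis and vertical above 0.35 rad).
It fails at once if the red square is moved more than 25 mm or tipped (distance of red_square from where it was at the start of the episode above 0.025 m or angle between red_square's own z axis and vertical above 0.35 rad).
It also fails if it takes over 72 s, if anything falls off the work surface, if the arm or the gripper's body presses on something with over 40 N, if the wrist force passes 120 N, or if a joint passes its speed limit or range.

ROBOT

A 6-joint arm with a two-finger parallel gripper is mounted at the origin on a cart in front of the work surface, level with it; the furniture and walls round the work are solid. World frame = base frame: x ahead of the robot, y to its left, z up, the work surface at z = 0. Lengths are in m, angles in rad, forces in N, time in s.
With the tool pointing down it reaches from about 0.3 to 0.85 m from the base axis. Payload 4.2 kg.
Tool frame: the origin (TCP) lies on the centre line of the jaws, within the pads' length; the fingertips stand ahead of it and the grasp point (between the pads) lies 2 mm behind it (env.nose_length is the z of the fingertips in the tool frame, in m); z points along the fingers, y is the line along which they close (so a half turn about z gives the same grasp; the last joint's range is limited). The gripper opens to 91 mm and grips with 3 to 60 N. Pads are 32 mm wide; open, the fingers measure 118 mm over their backs; the gripper's body (76 mm by 178 mm) begins 60 mm behind the grasp point.
Start: joints at [-1.261, 0.32, 1.565, -0, 1.257, -0.02], TCP at [0.186, -0.544, 0.231] pointing down, gripper open.
Joint ranges: [-3.11, 3.11], [-0.84, 2.01], [0.21, 2.61], [-1.34, 4.49], [0.05, 2.63], [-2.56, 2.56]. Speed limits (rad/s): [2.57, 2.57, 3.14, 3.14, 3.14, 3.14].

INTERFACE

Orientations are given as a 3x3 rotation matrix whose columns are the frame's x, y, z axes.
In Python, from workcell import env gives the robot as it stands.
- The arm moves only by the tool drive_tool, never from a script. Its argument "series" is a list of rows, each an object with "offset": the shift along the tool's x, y, z each as a share of 0.1 m, from -1 to 1, a list of three; "angular": the turn, a rotation vector about the tool's x, y, z each as a share of 360 degrees, from -1 to 1, a list of three; "claw": the opening, from 0 (shut) to 1 (fully open). A call has 1 to 12 rows; each row is the pose to reach, as a shift and turn from the pose commanded when the call began, along the tool's axes at that moment, turning the shorter way round; what a row does not reach only later rows make up. A row lasts 1/8 s, in which the tool goes at most 62.5 mm and 10.7 degrees, less where a joint would pass 70% of its speed; a pose out of reach is approached as far as the arm can. A call with a number of a shift or a turn outside -1 to 1 is refused whole. A call with a gripper value outside its range is refused whole. The fingers move at their own pace and stop on an object; "newtons" is the grip in N (left out, the last holds). Time passes only in rows, so rows that repeat a pose let the fingers close. It gives the time, the measured TCP pose, the force, the opening and the grip force at its end, in the units of the state.
- env.get_state(): the state, without advancing time (a new reading comes with each control period).
- env.grab_frame(name): name is "scene" or "top" or "wrist"; returns the picture (480x640x3 uint8, blue, green, red); there is no depth.
- env.calibration(name): a dict with "fx", "fy", "cx", "cy" (pixels), "world_to_cam" (4x4, takes a point from world to camera coordinates). Camera axes: x right, y up, looking along -z (the intrinsics and any distortion apply to the point x, -y, -z); pixel columns grow to the right and rows downward; lengths in m; the calibration is good to about 2 mm. A picture is of the moment at which its call begins: read the wrist's pose just before it. calibration takes no time and is no camera call; for the wrist camera it gives the pose at the moment of the call.
- env.finish_job(): hands the job in; it is judged then, once.
Trained networks look in the newest picture that a camera, given by its name, has taken for a name from the list of things; names that differ only in an ending like _2 or _b are one class to them, and where a whole thing is asked for, a point or a joint stands for the part that bears it (a point fixed in the world has none). Each returns a list of dicts, best first, with "confidence" (0 to 1); they miss things now and then, are a little off and sometimes report something else, mostly with a low value. They report only what shows in the picture. A call takes as long as a camera call.
- env.spot_in(camera, name): "bbox" ([left, top, right, bottom] in pixels, round what is visible of it).
- env.spot_point(camera, name): "pixel" ([column, row] in pixels: a listed point, or the origin of a listed thing).
The state is a dict: "time": time; "joints": joint angles; "joint_vel": joint speeds; "tau": joint torques, N m; "position": TCP position; "ee_rot": TCP orientation; "ft_force": force on the tool from outside, world axes, zero at the start; "torque": the same for the moment, N m; "finger_gap": opening from 0.0 (shut) to 1.0 (fully open); "grip_force": force on a finger pad.
Only numpy, scipy, OpenCV 4.12 (cv2) and the standard library are available. Lean on these libraries where they do the work, as an engineer would, in place of code of your own. Each camera call takes 0.05 s, during which the arm holds its last target. There are 200 camera calls.

## Working session

There is one attempt and no reset: what is moved stays moved. The work goes in short steps, Python scripts to look and compute and a tool call to move; the robot and the scene stay as the last step left them, time stands still between calls to the robot, and variables do not carry over. Pictures are saved under pics/ and viewed, at most 10 in all, crops included, and the job is handed in when it is done.

Besides the shell and the picture viewer there is one more tool, called as name(argument=value, ...) on one line, values as JSON. drive_tool: Moves the arm, as the interface text tells. Its arguments: {"type":"object","properties":{"series":{"type":"array"},"newtons":{"type":"number"}},"required":["series"]}

```bash
mkdir -p pics; ls; cat > h.py <<'E'
import numpy as np, cv2
from workcell import env
def ray(cam,px):
    c=env.calibration(cam); T=np.array(c["world_to_cam"]); R,t=T[:3,:3],T[:3,3]
    d=np.array([(px[0]-c["cx"])/c["fx"],-(px[1]-c["cy"])/c["fy"],-1.])
    return -R.T@t, R.T@d
def at_z(cam,px,z):
    o,d=ray(cam,px); return o+d*(z-o[2])/d[2]
def proj(cam,p):
    c=env.calibration(cam); q=np.array(c["world_to_cam"])@np.append(p,1)
    return np.array([c["cx"]+c["fx"]*q[0]/-q[2], c["cy"]+c["fy"]*q[1]/q[2]])
E
python3 - <<'E'
from h import *
s=env.get_state(); print(s["time"],s["position"],np.round(s["ee_rot"],3),env.nose_length, s["finger_gap"])
for c in("scene","top"):
    cv2.imwrite(f"pics/{c}0.png",env.grab_frame(c))
    k=env.calibration(c); print(c,{a:k[a] for a in k if a!="world_to_cam"}, np.round(ray(c,(320,240))[0],3))
    for n,z in (("jig_bar",0),("cradle",.086),("handle",.114),("axis",.046),("glass_jar_1",0),("aerosol",0),("red_square",0)):
        r=env.spot_point(c,n)[:2]
        print(n,[(np.round(q["pixel"]),round(q["confidence"],2),np.round(at_z(c,q["pixel"],z),3)) for q in r])
E
```

```text
pics
0.0 [ 0.18605479 -0.54355702  0.23012058] [[ 0.946  0.324 -0.001]
 [ 0.324 -0.946  0.002]
 [ 0.    -0.002 -1.   ]] 0.017 1.0011997188261825
scene {'fx': 543.1836662896447, 'fy': 543.1836662896447, 'cx': 321.2243921900024, 'cy': 236.8179528806232} [0.594 0.701 1.178]
jig_bar [(array([331., 378.]), 0.76, array([0.485, 0.36 , 0.   ]))]
cradle [(array([274., 127.]), 0.61, array([ 0.494, -0.313,  0.086]))]
handle [(array([302., 137.]), 0.66, array([ 0.432, -0.237,  0.114]))]
axis [(array([280., 140.]), 0.75, array([ 0.481, -0.299,  0.046]))]
glass_jar_1 [(array([315., 215.]), 0.58, array([ 0.431, -0.068,  0.   ]))]
aerosol [(array([314., 266.]), 0.67, array([ 0.465,  0.079, -0.   ]))]
red_square [(array([332., 323.]), 0.71, array([0.454, 0.234, 0.   ]))]
top {'fx': 623.6277157558567, 'fy': 623.6277157558567, 'cx': 328.6768924266024, 'cy': 227.80003083633196} [0.13  0.061 1.693]
jig_bar [(array([220., 217.]), 0.74, array([0.487, 0.359, 0.   ]))]
cradle [(array([469., 211.]), 0.72, array([ 0.487, -0.313,  0.086]))]
handle [(array([448., 233.]), 0.87, array([ 0.423, -0.249,  0.114])), (array([268., 232.]), 0.73, array([0.426, 0.215, 0.114]))]
axis [(array([458., 218.]), 0.84, array([ 0.476, -0.292,  0.046]))]
glass_jar_1 [(array([376., 239.]), 0.59, array([ 0.427, -0.073,  0.   ]))]
aerosol [(array([322., 230.]), 0.74, array([0.451, 0.075, 0.   ])), (array([271., 229.]), 0.48, array([0.456, 0.216, 0.   ]))]
red_square [(array([268., 231.]), 0.96, array([0.45 , 0.224, 0.   ]))]
```

View pics/scene0.png

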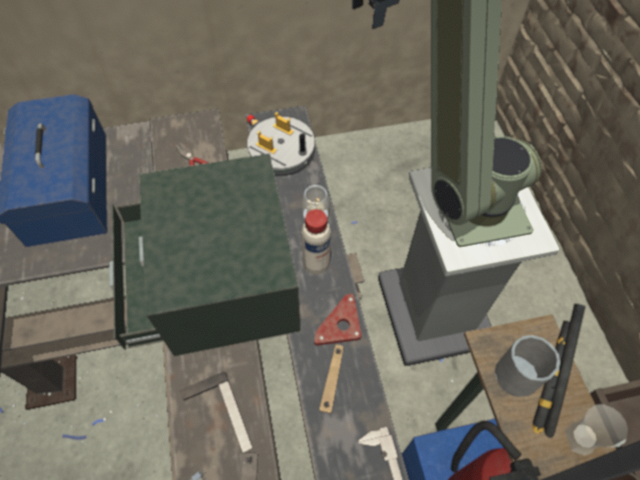

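View pics/top0.png

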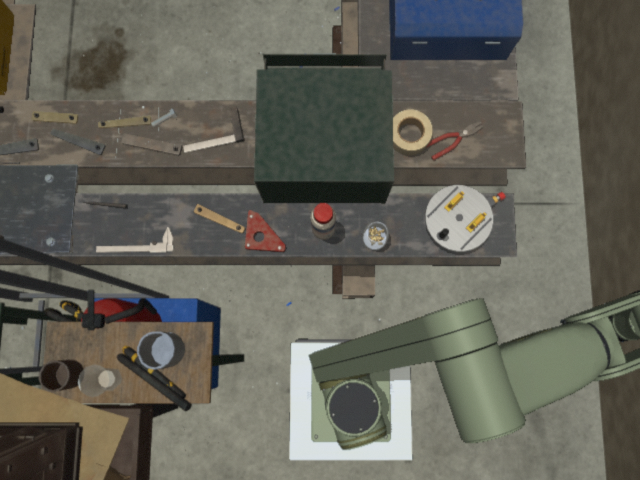

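The table sits at about (459,218) in the top view, with its handle at (444,234). The bar runs from (195,206) to (243,230), the square is at (265,232), the can at (322,217) and the jar at (376,236). A tall green box stands behind them.

drive_tool(series=[{"offset": [0, 0, -0.5], "angular": [0, 0, -0.03], "claw": 0.6}, {"offset": [0, 0, -1], "angular": [0, 0, -0.06], "claw": 0.6}, {"offset": [0, 0, -1], "angular": [0, 0, -0.09], "claw": 0.6}, {"offset": [0, 0, -1], "angular": [0, 0, -0.122], "claw": 0.6}, {"offset": [0, 0, -1], "angular": [0, 0, -0.122], "claw": 0.6}])

```text
time: 1.42
position: [0.1862, -0.544, 0.331]
ee_rot: [[0.458, 0.889, 0.0], [0.889, -0.458, -0.0], [-0.0, 0.0, -1.0]]
ft_force: [0.2, 0.5, 0.6]
finger_gap: 0.598
grip_force: 0.0
```

```bash
python3 - <<'E'
from h import *
s=env.get_state(); print(s["time"],s["position"],np.round(s["ee_rot"],3),s["joints"])
for z in(.2,.3,.4):print(z,at_z("top",(257,200),z),at_z("top",(392,200),z))
c=env.calibration("wrist");T=np.array(c["world_to_cam"]);print(c["fx"])
R=np.array(s["ee_rot"]); o=ray("wrist",(320,240))[0]; print("cam in tool",R.T@(o-s["position"]),"look",R.T@(-T[2,:3]))
img=env.grab_frame("top")
# brass bar in region
hsv=cv2.cvtColor(img,cv2.COLOR_BGR2HSV); roi=hsv[190:245,185:250]
m=cv2.inRange(roi,(10,60,70),(30,255,255)); ys,xs=np.nonzero(m)
r=cv2.minAreaRect(np.c_[xs+185,ys+190].astype(np.float32)); b=cv2.boxPoints(r)
print(len(xs),[np.round(at_z("top",p,.008),3) for p in b],at_z("top",r[0],.008))
E
```

```text
1.425 [ 0.18621387 -0.54395692  0.33103333] [[ 0.458  0.889  0.   ]
 [ 0.889 -0.458 -0.   ]
 [-0.     0.    -1.   ]] [-1.26098577e+00  2.76149345e-01  1.37836847e+00  2.47625959e-05
  1.48693577e+00 -7.85285235e-01]
0.2 [0.48871613 0.23442294 0.2       ] [ 0.4892793  -0.09756554  0.2       ]
0.3 [0.46470655 0.22279891 0.3       ] [ 0.46523199 -0.08694849  0.3       ]
0.4 [0.44069698 0.21117488 0.4       ] [ 0.44118469 -0.07633145  0.4       ]
330.4053049228499
cam in tool [ 0.06838781 -0.00035691 -0.15209005] look [-2.39909120e-01 -1.80038754e-04  9.70795335e-01]
466 [array([0.502, 0.435, 0.008]), array([0.533, 0.419, 0.008]), array([0.445, 0.265, 0.008]), array([0.414, 0.281, 0.008])] [0.47319796 0.34948634 0.008     ]
```

drive_tool(series=[{"offset": [0.5, -0.08, 0], "angular": [0, 0, 0], "claw": 0.6}, {"offset": [1, -0.16, 0], "angular": [0, 0, 0], "claw": 0.6}])

```text
time: 1.72
position: [0.2179, -0.4468, 0.3304]
ee_rot: [[0.46, 0.888, -0.0], [0.888, -0.46, 0.001], [0.001, -0.0, -1.0]]
ft_force: [0.8, -0.0, -0.3]
finger_gap: 0.6
grip_force: 0.0
```

drive_tool(series=[{"offset": [0.5, -0.08, 0], "angular": [0, 0, 0], "claw": 0.6}, {"offset": [1, -0.16, 0], "angular": [0, 0, 0], "claw": 0.6}])

```text
time: 1.98
position: [0.2494, -0.3499, 0.3309]
ee_rot: [[0.46, 0.888, 0.0], [0.888, -0.46, 0.0], [0.0, 0.0, -1.0]]
ft_force: [1.1, 0.4, 0.3]
finger_gap: 0.601
grip_force: 0.0
```

drive_tool(series=[{"offset": [0.5, -0.08, 0], "angular": [0, 0, 0], "claw": 0.6}, {"offset": [1, -0.16, 0], "angular": [0, 0, 0], "claw": 0.6}])

```text
time: 2.22
position: [0.2808, -0.2537, 0.331]
ee_rot: [[0.46, 0.888, 0.001], [0.888, -0.46, -0.0], [0.0, 0.001, -1.0]]
ft_force: [0.8, -0.4, -0.6]
finger_gap: 0.601
grip_force: 0.0
```

drive_tool(series=[{"offset": [0.5, -0.08, 0], "angular": [0, 0, 0], "claw": 0.6}, {"offset": [1, -0.16, 0], "angular": [0, 0, 0], "claw": 0.6}])

```text
time: 2.48
position: [0.3122, -0.1574, 0.3311]
ee_rot: [[0.46, 0.888, 0.001], [0.888, -0.46, -0.0], [0.0, 0.001, -1.0]]
ft_force: [0.9, -0.6, 0.4]
finger_gap: 0.604
grip_force: 0.0
```

drive_tool(series=[{"offset": [0.5, -0.08, 0], "angular": [0, 0, 0], "claw": 0.6}, {"offset": [1, -0.16, 0], "angular": [0, 0, 0], "claw": 0.6}])

```text
time: 2.72
position: [0.3437, -0.0611, 0.3311]
ee_rot: [[0.46, 0.888, 0.001], [0.888, -0.46, -0.0], [0.0, 0.001, -1.0]]
ft_force: [0.8, -0.1, 1.3]
finger_gap: 0.602
grip_force: 0.0
```

drive_tool(series=[{"offset": [0.5, -0.08, 0], "angular": [0, 0, 0], "claw": 0.6}, {"offset": [1, -0.16, 0], "angular": [0, 0, 0], "claw": 0.6}])

```text
time: 2.98
position: [0.3751, 0.0353, 0.3311]
ee_rot: [[0.459, 0.888, 0.001], [0.888, -0.459, -0.0], [0.0, 0.001, -1.0]]
ft_force: [0.5, -0.5, -0.2]
finger_gap: 0.596
grip_force: 0.0
```

drive_tool(series=[{"offset": [0.5, -0.08, 0], "angular": [0, 0, 0], "claw": 0.6}, {"offset": [1, -0.16, 0], "angular": [0, 0, 0], "claw": 0.6}])

```text
time: 3.22
position: [0.4066, 0.1316, 0.331]
ee_rot: [[0.459, 0.889, 0.001], [0.889, -0.459, -0.0], [0.0, 0.001, -1.0]]
ft_force: [1.4, -0.6, -0.5]
finger_gap: 0.598
grip_force: 0.0
```

drive_tool(series=[{"offset": [0.5, -0.08, 0], "angular": [0, 0, 0], "claw": 0.6}, {"offset": [1, -0.16, 0], "angular": [0, 0, 0], "claw": 0.6}])

```text
time: 3.48
position: [0.4381, 0.2278, 0.3309]
ee_rot: [[0.459, 0.888, 0.0], [0.888, -0.459, -0.0], [-0.0, 0.0, -1.0]]
ft_force: [0.9, -0.2, 0.3]
finger_gap: 0.603
grip_force: 0.0
```

drive_tool(series=[{"offset": [0.5, -0.08, 0], "angular": [0, 0, 0], "claw": 0.6}, {"offset": [1, -0.16, 0], "angular": [0, 0, 0], "claw": 0.6}, {"offset": [1, -0.16, 0.5], "angular": [0, 0, 0], "claw": 0.6}, {"offset": [1, -0.16, 1], "angular": [0, 0, 0], "claw": 0.6}, {"offset": [1, -0.16, 1], "angular": [0, 0, 0], "claw": 0.6}, {"offset": [1, -0.16, 1], "angular": [0, 0, 0], "claw": 0.6}])

```text
time: 4.22
position: [0.4703, 0.323, 0.2329]
ee_rot: [[0.458, 0.889, 0.003], [0.889, -0.458, 0.002], [0.003, 0.002, -1.0]]
ft_force: [-0.5, -0.1, 0.4]
finger_gap: 0.596
grip_force: 0.0
```

```bash
python3 - <<'E'
from h import *
s=env.get_state(); print(s["time"],s["position"],s["joints"])
img=env.grab_frame("wrist"); r=env.spot_point("wrist","jig_bar")
print([(np.round(q["pixel"]),q["confidence"],at_z("wrist",q["pixel"],0)) for q in r])
cv2.imwrite("pics/w1.png",img)
E
```

```text
4.225 [0.47031763 0.32296273 0.23289497] [ 5.81586633e-01  3.09771829e-01  1.57402704e+00 -1.34664836e-05
  1.25456643e+00  1.05727809e+00]
[(array([318., 172.]), 0.77, array([0.48804712, 0.36496434, 0.        ]))]
```

View pics/w1.png

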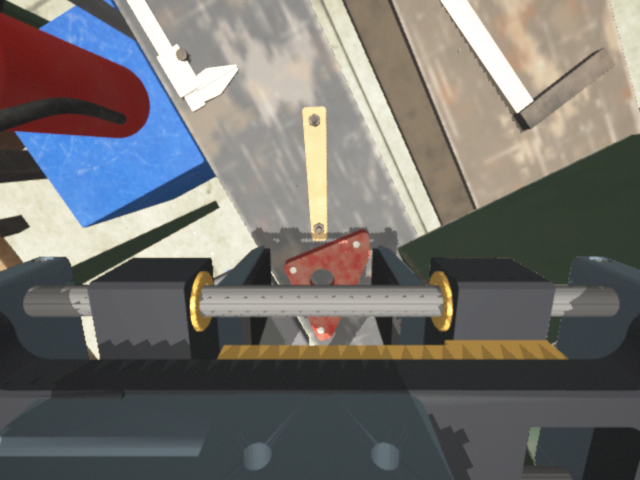

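The bar runs from (315,107) to (319,240), bolt tops at (314,121) and (319,229), almost along tool x; the square's corner is just below its near end.

```bash
python3 - <<'E'
from h import *
img=env.grab_frame("wrist"); s=env.get_state(); R=np.array(s["ee_rot"]);p=s["position"]
hsv=cv2.cvtColor(img,cv2.COLOR_BGR2HSV); print(hsv[180,316],hsv[180,280])
m=cv2.inRange(hsv,(12,70,120),(32,255,255)); m[:95]=0;m[245:]=0;m[:,:295]=0;m[:,335:]=0
m=cv2.morphologyEx(m,cv2.MORPH_CLOSE,np.ones((9,9)))
ys,xs=np.nonzero(m); r=cv2.minAreaRect(np.c_[xs,ys].astype(np.float32))
W=np.array([at_z("wrist",q,.008) for q in cv2.boxPoints(r)]); print(r,[np.round(R.T@(w-p),4) for w in W], [np.linalg.norm(W[i]-W[i-1]) for i in range(4)])
print("centre tool",R.T@(W.mean(0)-p),"world",W.mean(0))
a,b=at_z("wrist",(314.3,120.5),.024),at_z("wrist",(319,229),.024); print("bolts",R.T@(a-p),R.T@(b-p),np.linalg.norm(a-b))
E
```

```text
[ 25  75 253] [ 18  16 164]
((314.4367980957031, 174.01687622070312), (133.99899291992188, 23.18755531311035), 89.09062194824219) [array([ 0.1135, -0.021 ,  0.226 ]), array([0.1139, 0.004 , 0.226 ]), array([-0.0357,  0.0069,  0.2254]), array([-0.0361, -0.0205,  0.2253])] [np.float64(0.1496368333374864), np.float64(0.024995853228452523), np.float64(0.1496121102292346), np.float64(0.027471502255102094)]
centre tool [ 0.03889251 -0.00763934  0.22568675] world [0.48240261 0.36164383 0.008     ]
bolts [ 0.09854852 -0.00724944  0.20994463] [-0.01751014 -0.0025275   0.20945617] 0.11615570130506624
```

drive_tool(series=[{"offset": [0.4, -0.05, 0.5], "angular": [0, 0, -0.006], "claw": 0.6}, {"offset": [0.4, -0.05, 1], "angular": [0, 0, -0.006], "claw": 0.6}])

```text
time: 4.62
position: [0.4855, 0.3631, 0.1323]
ee_rot: [[0.422, 0.906, 0.006], [0.906, -0.422, 0.005], [0.007, 0.004, -1.0]]
ft_force: [0.3, 0.4, 0.1]
finger_gap: 0.601
grip_force: 0.0
```

drive_tool(series=[{"offset": [0, 0, 0.3], "angular": [0, 0, 0], "claw": 0.6}, {"offset": [0, 0, 0.3], "angular": [0, 0, 0], "claw": 0.6}, {"offset": [0, 0, 0.3], "angular": [0, 0, 0], "claw": 0.6}])

```text
time: 5.0
position: [0.4845, 0.3611, 0.1032]
ee_rot: [[0.423, 0.906, 0.003], [0.906, -0.423, 0.002], [0.004, 0.002, -1.0]]
ft_force: [-0.3, 0.3, 0.7]
finger_gap: 0.599
grip_force: 0.0
```

```bash
python3 - <<'E'
from h import *
img=env.grab_frame("wrist"); s=env.get_state(); R=np.array(s["ee_rot"]);p=s["position"]; print(s["time"],p)
hsv=cv2.cvtColor(img,cv2.COLOR_BGR2HSV); m=cv2.inRange(hsv,(15,50,140),(32,255,255)); m[:,:270]=0;m[:,380:]=0; m[280:]=0
n,l,st,c=cv2.connectedComponentsWithStats(m); i=1+st[1:,4].argmax(); print(st[i])
P=[]
for y in range(st[i,1]+4,st[i,1]+st[i,3]-4,8):
    xs=np.nonzero(l[y]==i)[0]
    if len(xs)>5: q=[R.T@(at_z("wrist",(x,y),.008)-p) for x in(xs.min(),xs.max()+1)]; P.append((*np.mean(q,0)[:2],q[1][1]-q[0][1]))
print(np.round(P,4))
cv2.imwrite("pics/w2.png",img)
E
```

```text
5.05 [0.48456305 0.36111514 0.10345804]
[ 303  141   36  139 4084]
[[ 0.0722  0.0001  0.0254]
 [ 0.0665 -0.0002  0.0263]
 [ 0.0608  0.0001  0.0257]
 [ 0.055   0.0001  0.0258]
 [ 0.0492 -0.0002  0.0252]
 [ 0.0433  0.0001  0.0246]
 [ 0.0373  0.0001  0.0248]
 [ 0.0313 -0.0002  0.0242]
 [ 0.0252  0.0001  0.0235]
 [ 0.019   0.0001  0.0237]
 [ 0.0127  0.0001  0.0238]
 [ 0.0064  0.0001  0.0224]
 [ 0.      0.0001  0.0225]
 [-0.0065  0.0001  0.0211]
 [-0.013  -0.0002  0.0204]
 [-0.0196 -0.0002  0.0206]
 [-0.0264  0.0002  0.0199]]
```

View pics/w2.png

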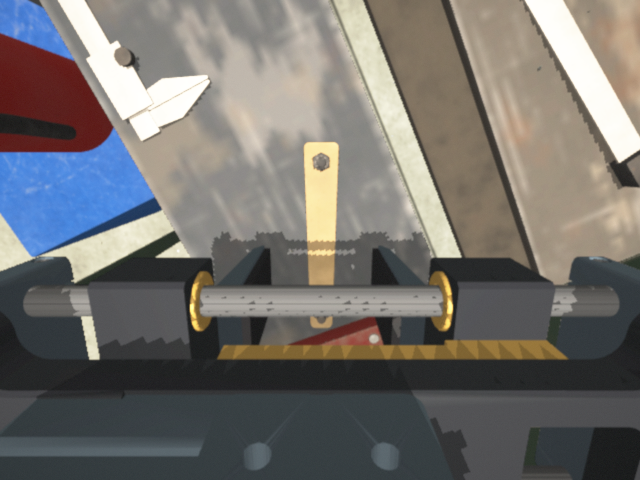

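Bar is centred between the fingers, from (321,141) to (321,327). I'll descend and grip.

drive_tool(series=[{"offset": [0, 0, 0.4], "angular": [0, 0, 0], "claw": 0.6}, {"offset": [0, 0, 0.7], "angular": [0, 0, 0], "claw": 0.6}, {"offset": [0, 0, 0.81], "angular": [0, 0, 0], "claw": 0.6}, {"offset": [0, 0, 0.81], "angular": [0, 0, 0], "claw": 0.6}, {"offset": [0, 0, 0.81], "angular": [0, 0, 0], "claw": 0.6}, {"offset": [0, 0, 0.81], "angular": [0, 0, 0], "claw": 0.2}, {"offset": [0, 0, 0.81], "angular": [0, 0, 0], "claw": 0.2}, {"offset": [0, 0, 0.81], "angular": [0, 0, 0], "claw": 0.2}, {"offset": [0, 0, 0.81], "angular": [0, 0, 0], "claw": 0.2}], newtons=30)

```text
time: 6.18
position: [0.4834, 0.3602, 0.0201]
ee_rot: [[0.423, 0.906, 0.001], [0.906, -0.423, -0.0], [0.0, 0.001, -1.0]]
ft_force: [1.0, -0.7, 1.1]
finger_gap: 0.241
grip_force: 30.0
```

drive_tool(series=[{"offset": [0, 0, -0.2], "angular": [0, 0, 0], "claw": 0.2}, {"offset": [0, 0, -0.6], "angular": [0, 0, 0], "claw": 0.2}, {"offset": [0, 0, -1], "angular": [0, 0, 0], "claw": 0.2}, {"offset": [0, 0, -1], "angular": [0, 0, 0], "claw": 0.2}])

```text
time: 6.68
position: [0.4847, 0.3614, 0.1227]
ee_rot: [[0.423, 0.906, 0.005], [0.906, -0.423, 0.004], [0.006, 0.003, -1.0]]
ft_force: [0.3, -0.1, -2.8]
finger_gap: 0.237
grip_force: 30.0
```

```bash
python3 - <<'E'
from h import *
s=env.get_state(); print(s["time"],s["position"],s["finger_gap"],s["grip_force"],s["ft_force"])
w=env.grab_frame("wrist"); t=env.grab_frame("top"); sc=env.grab_frame("scene")
f=lambda im,x,y,d,k:cv2.resize(im[y-d:y+d,x-d:x+d],(k,k),interpolation=cv2.INTER_CUBIC)
cv2.imwrite("pics/c3.png",np.hstack([f(t,462,218,40,400),f(sc,281,140,40,400)]))
for c in("top","scene"):
  for n,z in(("cradle",.086),("handle",.114),("axis",.046)):
    r=env.spot_point(c,n)[:1]; print(c,n,[(np.round(q["pixel"],1),np.round(at_z(c,q["pixel"],z),4)) for q in r])
cv2.imwrite("pics/w3.png",w[100:,150:500])
E
```

```text
6.675 [0.48469149 0.36139804 0.12273719] 0.23657753269167492 29.985051500843838 [ 0.31882733 -0.11967454 -2.83373094]
top cradle [(array([468.9, 210.3]), array([ 0.4891, -0.3122,  0.086 ]))]
top handle [(array([444.9, 231.6]), array([ 0.4265, -0.2415,  0.114 ]))]
top axis [(array([460.4, 216.9]), array([ 0.4797, -0.2978,  0.046 ]))]
scene cradle []
scene handle [(array([301.6, 136.7]), array([ 0.4317, -0.2382,  0.114 ]))]
scene axis [(array([282.3, 140.4]), array([ 0.4756, -0.2958,  0.046 ]))]
```

View pics/c3.png

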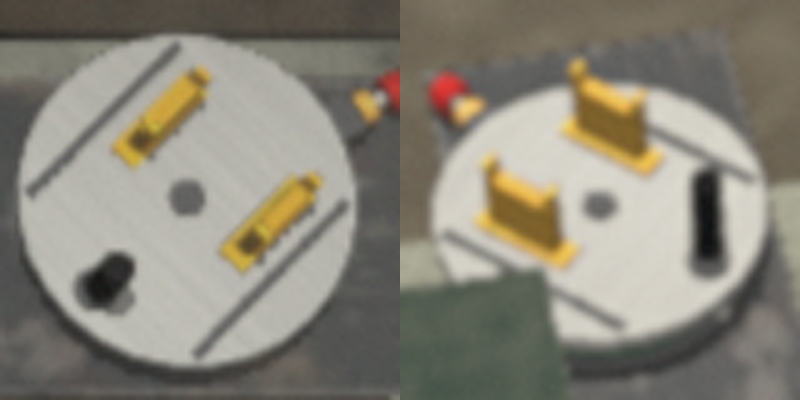

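View pics/w3.png

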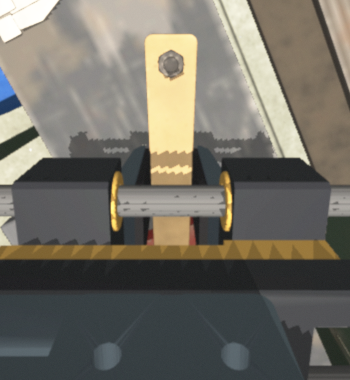

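The bar is held level and centred (wrist crop: far end (171,35)). In the table crop, the rests run diagonally at crop (165,115) and (272,222). The handle foot is at (100,290) and the red plunger knob is at the right rim. Carrying it over now.

drive_tool(series=[{"offset": [0, 0, -0.5], "angular": [0, 0, 0], "claw": 0.2}, {"offset": [0, 0, -1], "angular": [0, 0, 0], "claw": 0.2}])

```text
time: 7.38
position: [0.4828, 0.36, 0.2201]
ee_rot: [[0.423, 0.906, -0.002], [0.906, -0.423, -0.001], [-0.002, -0.001, -1.0]]
ft_force: [-0.1, 0.7, -2.3]
finger_gap: 0.237
grip_force: 30.0
```

drive_tool(series=[{"offset": [0, 0, -0.5], "angular": [0, 0, 0.025], "claw": 0.2}, {"offset": [0, 0, -1], "angular": [0, 0, 0.0515], "claw": 0.2}, {"offset": [0, 0, -1], "angular": [0, 0, 0.0515], "claw": 0.2}])

```text
time: 7.75
position: [0.4846, 0.3613, 0.3245]
ee_rot: [[0.689, 0.725, 0.008], [0.725, -0.689, 0.006], [0.009, 0.002, -1.0]]
ft_force: [0.4, -0.1, -2.7]
finger_gap: 0.237
grip_force: 30.0
```

drive_tool(series=[{"offset": [-0.4, -0.2, 0], "angular": [0, 0, 0], "claw": 0.2}, {"offset": [-0.75, -0.33, 0], "angular": [0, 0, 0], "claw": 0.2}])

```text
time: 8.0
position: [0.4058, 0.3278, 0.3175]
ee_rot: [[0.688, 0.726, -0.004], [0.726, -0.688, -0.003], [-0.004, -0.001, -1.0]]
ft_force: [-0.4, 0.0, -2.4]
finger_gap: 0.234
grip_force: 30.0
```

drive_tool(series=[{"offset": [-0.33, 0.32, 0], "angular": [0, 0, 0], "claw": 0.2}, {"offset": [-0.67, 0.64, 0], "angular": [0, 0, 0], "claw": 0.2}, {"offset": [-1, 0.95, 0], "angular": [0, 0, 0], "claw": 0.2}])

```text
time: 8.38
position: [0.4064, 0.1891, 0.3181]
ee_rot: [[0.688, 0.726, -0.003], [0.726, -0.688, -0.002], [-0.003, -0.001, -1.0]]
ft_force: [1.2, 0.4, -2.1]
finger_gap: 0.243
grip_force: 30.0
```

drive_tool(series=[{"offset": [-0.33, 0.32, 0], "angular": [0, 0, 0], "claw": 0.2}, {"offset": [-0.67, 0.64, 0], "angular": [0, 0, 0], "claw": 0.2}, {"offset": [-1, 0.95, 0], "angular": [0, 0, 0], "claw": 0.2}])

```text
time: 8.75
position: [0.4063, 0.0512, 0.3182]
ee_rot: [[0.688, 0.726, -0.003], [0.726, -0.688, -0.0], [-0.002, -0.002, -1.0]]
ft_force: [0.3, 0.4, -2.7]
finger_gap: 0.238
grip_force: 30.0
```

drive_tool(series=[{"offset": [-0.33, 0.32, 0], "angular": [0, 0, 0], "claw": 0.2}, {"offset": [-0.67, 0.64, 0], "angular": [0, 0, 0], "claw": 0.2}, {"offset": [-1, 0.95, 0], "angular": [0, 0, 0], "claw": 0.2}])

```text
time: 9.12
position: [0.4063, -0.0865, 0.3183]
ee_rot: [[0.688, 0.725, -0.003], [0.725, -0.688, 0.001], [-0.001, -0.002, -1.0]]
ft_force: [1.0, -0.3, -2.6]
finger_gap: 0.235
grip_force: 30.0
```

drive_tool(series=[{"offset": [-0.33, 0.32, 0], "angular": [0, 0, 0], "claw": 0.2}, {"offset": [-0.67, 0.64, 0], "angular": [0, 0, 0], "claw": 0.2}, {"offset": [-1, 0.95, 0], "angular": [0, 0, 0], "claw": 0.2}])

```text
time: 9.5
position: [0.4063, -0.2243, 0.3181]
ee_rot: [[0.688, 0.725, -0.003], [0.725, -0.688, 0.002], [-0.001, -0.003, -1.0]]
ft_force: [0.3, -0.0, -1.7]
finger_gap: 0.237
grip_force: 30.0
```

drive_tool(series=[{"offset": [-0.33, 0.32, 0], "angular": [0, 0, 0], "claw": 0.2}, {"offset": [-0.67, 0.64, 0], "angular": [0, 0, 0], "claw": 0.2}, {"offset": [-1, 0.95, 0], "angular": [0, 0, 0], "claw": 0.2}, {"offset": [-1, 0.95, 0], "angular": [0, 0, 0], "claw": 0.2}, {"offset": [-1, 0.95, 0], "angular": [0, 0, 0], "claw": 0.2}])

```text
time: 10.12
position: [0.4066, -0.3603, 0.3184]
ee_rot: [[0.689, 0.725, -0.002], [0.725, -0.689, 0.003], [0.0, -0.003, -1.0]]
ft_force: [0.4, 0.5, -1.8]
finger_gap: 0.235
grip_force: 30.0
```

```bash
python3 - <<'E'
from h import *
w=env.grab_frame("wrist"); s=env.get_state(); print(s["time"],s["position"],s["finger_gap"],s["grip_force"])
for n,z in(("cradle",.086),("handle",.114)):
    r=env.spot_point("wrist",n)[:2]; print(n,[(np.round(q["pixel"],1),round(q["confidence"],2),np.round(at_z("wrist",q["pixel"],z),4)) for q in r])
cv2.imwrite("pics/w4.png",w)
E
```

```text
10.175 [ 0.40681506 -0.35999566  0.31888884] 0.2405185961989838 29.98524896102026
cradle [(array([349.4, 125.5]), 0.83, array([ 0.4947, -0.312 ,  0.086 ]))]
handle [(array([261.5, 115.9]), 0.97, array([ 0.4329, -0.2429,  0.114 ]))]
```

View pics/w4.png

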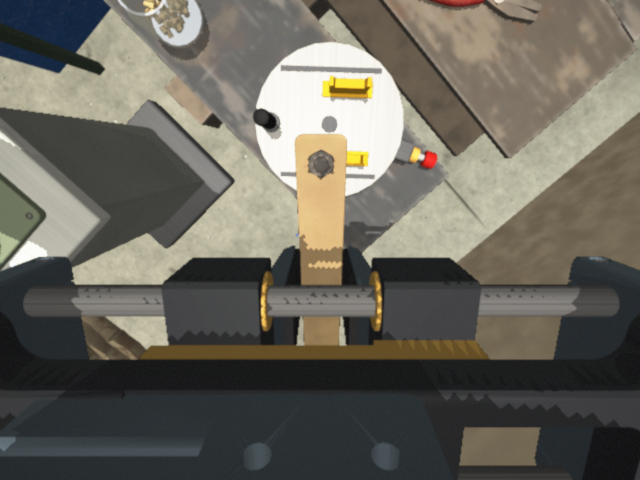

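Wrist view: the rests are at (348,88) and (350,158), half hidden by the bar. The handle top is at (262,117) and the plunger knob at (430,159). I'll back off along the bar and lower for a closer measurement.

drive_tool(series=[{"offset": [-0.4, 0.25, 0.4], "angular": [0, 0, 0], "claw": 0.2}, {"offset": [-0.4, 0.25, 0.8], "angular": [0, 0, 0], "claw": 0.2}, {"offset": [-0.4, 0.25, 0.8], "angular": [0, 0, 0], "claw": 0.2}, {"offset": [-0.4, 0.25, 0.8], "angular": [0, 0, 0], "claw": 0.2}, {"offset": [-0.4, 0.25, 0.8], "angular": [0, 0, 0], "claw": 0.2}])

```text
time: 10.9
position: [0.3987, -0.4075, 0.2424]
ee_rot: [[0.688, 0.725, 0.003], [0.725, -0.688, -0.003], [-0.0, 0.004, -1.0]]
ft_force: [0.1, -0.1, -1.7]
finger_gap: 0.235
grip_force: 30.0
```

```bash
python3 - <<'E'
from h import *
s=env.get_state(); w=env.grab_frame("wrist"); R=np.array(s["ee_rot"]);p=s["position"];print(s["time"],p)
for n,z in(("cradle",.086),("handle",.114),("axis",.046)):
    r=env.spot_point("wrist",n)[:2]; print(n,[(np.round(q["pixel"],1),round(q["confidence"],2),np.round(at_z("wrist",q["pixel"],z),4)) for q in r])
hsv=cv2.cvtColor(w,cv2.COLOR_BGR2HSV); m=cv2.inRange(hsv,(20,160,90),(32,255,255)); m[250:]=0
n,l,st,c=cv2.connectedComponentsWithStats(m); print([(st[i],c[i]) for i in range(1,n) if st[i,4]>60])
k=w[40:240,220:460]; cv2.imwrite("pics/w5.png",cv2.resize(k,None,fx=3,fy=3,interpolation=cv2.INTER_CUBIC))
E
```

```text
10.9 [ 0.39870076 -0.4075135   0.24235085]
cradle [(array([322.8,  67.8]), 0.69, array([ 0.4935, -0.3093,  0.086 ]))]
handle [(array([201.8,  51. ]), 0.88, array([ 0.4296, -0.2412,  0.114 ]))]
axis [(array([299.9,  72.2]), 0.95, array([ 0.4806, -0.2906,  0.046 ]))]
[(array([ 293,    1,   63,   40, 1975], dtype=int32), array([323.91037975,  22.80607595])), (array([ 292,  108,   59,   21, 1058], dtype=int32), array([321.09168242, 118.20888469]))]
```

View pics/w5.png

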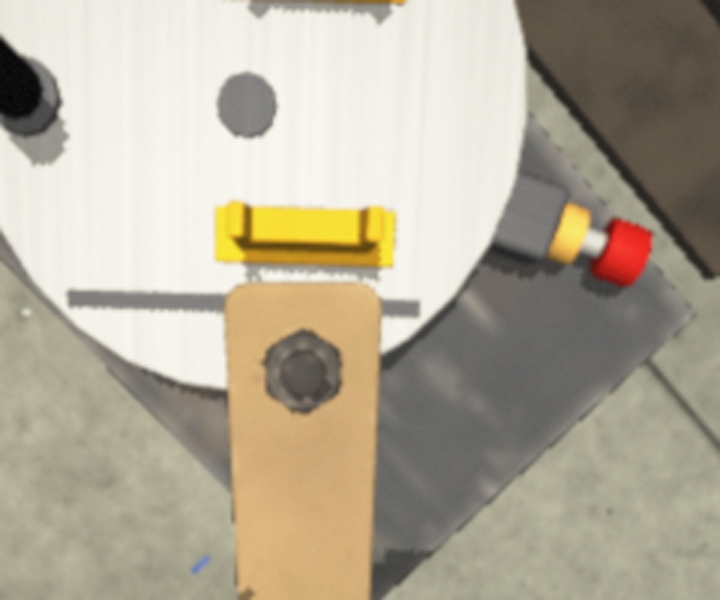

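```bash
python3 - <<'E'
from h import *
s=env.get_state(); R=np.array(s["ee_rot"]);p=s["position"]
T=lambda c,r,z: np.round(R.T@(at_z("wrist",(220+c/3,40+r/3),z)-p),4)
a,b=T(68,298,.046),T(420,310,.046);print("slot",a,b,np.degrees(np.arctan2(b[0]-a[0],b[1]-a[1])))
print("near face L,R back",T(250,208,.086),T(362,210,.086),"front",T(250,240,.086),T(362,242,.086))
print("near foot",T(215,264,.05),T(395,267,.05)); print("near lip tips",T(238,203,.096),T(372,206,.096))
print("axis",T(247,104,.046),"bolt held",T(302,371,p[2]-.0201+.024),"bar end",T(226,290,p[2]-.012),T(380,290,p[2]-.012))
f=lambda c,r,z: np.round(R.T@(at_z("wrist",(c,r),z)-p),4)
print("far foot front",f(293,40,.05),f(356,41,.05))
print("net cradle",R.T@(np.array([.4935,-.3093,.086])-p))
img=env.grab_frame("wrist")[0:50,280:370]; cv2.imwrite("pics/w6.png",cv2.resize(img,None,fx=8,fy=8,interpolation=cv2.INTER_CUBIC))
E
```

```text
slot [ 0.0791 -0.0798  0.1948] [0.0751 0.039  0.195 ] -1.9284223132719776
near face L,R back [ 0.1031 -0.0161  0.1549] [0.1026 0.0167 0.155 ] front [ 0.0943 -0.0162  0.1549] [0.0937 0.0168 0.155 ]
near foot [ 0.0898 -0.0297  0.1909] [0.0888 0.0299 0.191 ]
near lip tips [ 0.1033 -0.0189  0.1449] [0.1025 0.0189 0.145 ]
axis [ 0.1394 -0.0186  0.1949] bolt held [ 0.0626 -0.0008 -0.0039] bar end [ 0.0746 -0.0129  0.012 ] [0.0746 0.0116 0.012 ]
far foot front [ 0.1684 -0.0267  0.1909] [0.1676 0.0322 0.191 ]
net cradle [0.13685692 0.00141112 0.15496516]
```

View pics/w6.png

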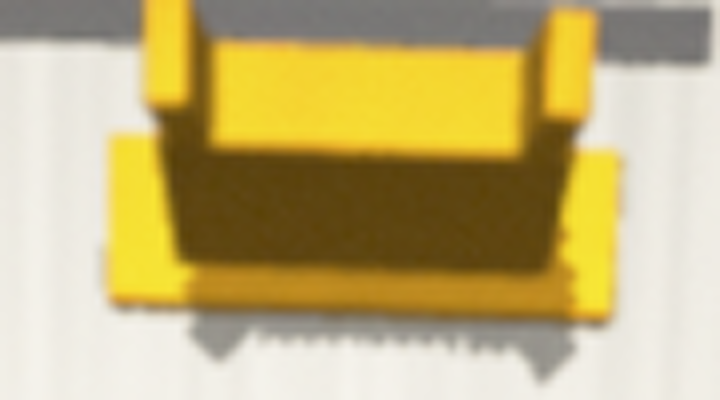

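Near bearing face centre is at px (322,115), far one at (326,12). The cradle lies 138 mm ahead and 2 mm sideways, turned 2°; this agrees with the network. Moving above it.

drive_tool(series=[{"offset": [0.35, 0.01, 0], "angular": [0, 0, 0], "claw": 0.2}, {"offset": [0.7, 0.01, 0.2], "angular": [0, 0, 0], "claw": 0.2}, {"offset": [0.7, 0.01, 0.4], "angular": [0, 0, 0], "claw": 0.2}])

```text
time: 11.52
position: [0.4483, -0.3558, 0.1999]
ee_rot: [[0.687, 0.726, 0.001], [0.726, -0.687, -0.0], [0.001, 0.001, -1.0]]
ft_force: [-0.6, -0.3, -1.5]
finger_gap: 0.238
grip_force: 30.0
```

drive_tool(series=[{"offset": [0.35, 0.01, 0.2], "angular": [0, 0, 0.003], "claw": 0.2}, {"offset": [0.68, 0.01, 0.4], "angular": [0, 0, 0.006], "claw": 0.2}, {"offset": [0.68, 0.01, 0.4], "angular": [0, 0, 0.006], "claw": 0.2}, {"offset": [0.68, 0.01, 0.4], "angular": [0, 0, 0.006], "claw": 0.2}, {"offset": [0.68, 0.01, 0.4], "angular": [0, 0, 0.006], "claw": 0.2}])

```text
time: 12.15
position: [0.4941, -0.3096, 0.1609]
ee_rot: [[0.717, 0.698, 0.001], [0.698, -0.717, -0.001], [0.0, 0.002, -1.0]]
ft_force: [-0.1, -0.2, -2.1]
finger_gap: 0.238
grip_force: 30.0
```

```bash
python3 - <<'E'
from h import *
w=env.grab_frame("wrist"); s=env.get_state(); R=np.array(s["ee_rot"]);p=s["position"];print(s["time"],p,np.round(R,4))
for n,z in(("cradle",.086),("handle",.114),("axis",.046)):
    r=env.spot_point("wrist",n)[:2]; print(n,[(np.round(q["pixel"],1),round(q["confidence"],2),np.round(R.T@(at_z("wrist",q["pixel"],z)-p),4)) for q in r])
k=w[60:260,220:460]; cv2.imwrite("pics/w7.png",cv2.resize(k,None,fx=3,fy=3,interpolation=cv2.INTER_CUBIC))
E
```

```text
12.2 [ 0.49402769 -0.30952813  0.16079911] [[ 7.167e-01  6.974e-01  1.200e-03]
 [ 6.974e-01 -7.167e-01 -1.100e-03]
 [ 1.000e-04  1.600e-03 -1.000e+00]]
cradle []
handle [(array([176.8, 259.2]), 0.58, array([ 0.0015, -0.092 ,  0.0467]))]
axis [(array([294.9, 232.9]), 0.63, array([ 0.0018, -0.0227,  0.1148]))]
```

View pics/w7.png

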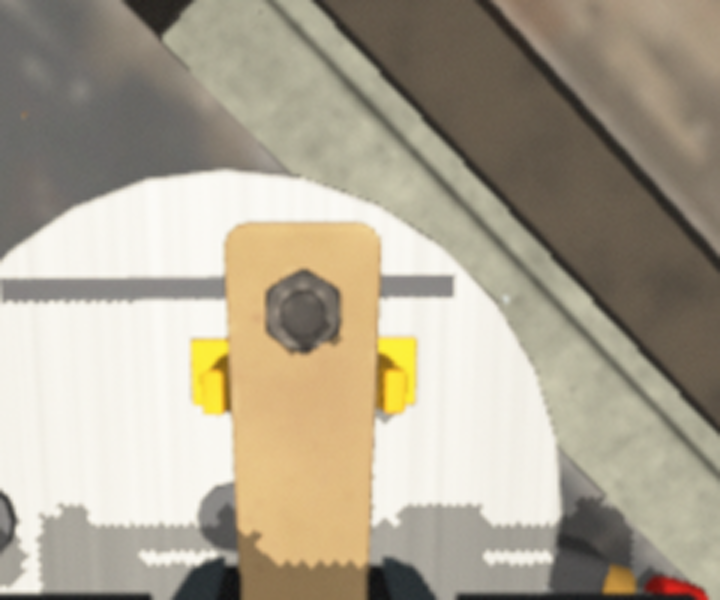

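The bar is lined up over the rests: the bar edges at crop x 233/375 sit inside the lips at 213/395, and the slot line is level. Lowering.

drive_tool(series=[{"offset": [0, 0, 0.2], "angular": [0, 0, 0], "claw": 0.2}, {"offset": [0, 0, 0.35], "angular": [0, 0, 0], "claw": 0.2}, {"offset": [0, 0, 0.45], "angular": [0, 0, 0], "claw": 0.2}, {"offset": [0, 0, 0.5], "angular": [0, 0, 0], "claw": 0.2}, {"offset": [0, 0, 0.53], "angular": [0, 0, 0], "claw": 0.2}, {"offset": [0, 0, 0.53], "angular": [0, 0, 0], "claw": 0.2}, {"offset": [0, 0, 0.53], "angular": [0, 0, 0], "claw": 0.2}])

```text
time: 13.22
position: [0.4945, -0.3088, 0.1074]
ee_rot: [[0.716, 0.698, 0.001], [0.698, -0.716, -0.001], [0.0, 0.001, -1.0]]
ft_force: [0.0, 0.2, -2.1]
finger_gap: 0.235
grip_force: 30.0
```

drive_tool(series=[{"offset": [0, 0, 0.01], "angular": [0, 0, 0], "claw": 0.2}, {"offset": [0, 0, 0.02], "angular": [0, 0, 0], "claw": 0.2}, {"offset": [0, 0, 0.02], "angular": [0, 0, 0], "claw": 0.2}, {"offset": [0, 0, 0.02], "angular": [0, 0, 0], "claw": 0.2}])

```text
time: 13.72
position: [0.4944, -0.3088, 0.106]
ee_rot: [[0.716, 0.698, 0.001], [0.698, -0.716, -0.001], [0.0, 0.001, -1.0]]
ft_force: [-2.1, 1.2, 5.9]
finger_gap: 0.239
grip_force: 30.0
```

drive_tool(series=[{"offset": [0, 0, 0], "angular": [0, 0, 0], "claw": 0.42}, {"offset": [0, 0, 0], "angular": [0, 0, 0], "claw": 0.42}, {"offset": [0, 0, 0], "angular": [0, 0, 0], "claw": 0.42}, {"offset": [0, 0, -0.3], "angular": [0, 0, 0], "claw": 0.42}, {"offset": [0, 0, -0.8], "angular": [0, 0, 0], "claw": 0.42}, {"offset": [0, 0, -1], "angular": [0, 0, 0], "claw": 0.42}, {"offset": [0, 0, -1], "angular": [0, 0, 0], "claw": 0.42}, {"offset": [0, 0, -1], "angular": [0, 0, 0], "claw": 0.42}])

```text
time: 14.72
position: [0.4936, -0.3082, 0.2036]
ee_rot: [[0.716, 0.698, -0.002], [0.698, -0.716, 0.001], [-0.001, -0.002, -1.0]]
ft_force: [0.3, 0.6, -1.4]
finger_gap: 0.421
grip_force: 0.0
```

drive_tool(series=[{"offset": [-0.4, -0.3, -0.4], "angular": [0, 0, 0], "claw": 0.42}, {"offset": [-0.8, -0.5, -0.6], "angular": [0, 0, 0], "claw": 0.42}, {"offset": [-0.8, -0.5, -0.6], "angular": [0, 0, 0], "claw": 0.42}, {"offset": [-0.8, -0.5, -0.6], "angular": [0, 0, 0], "claw": 0.42}])

```text
time: 15.22
position: [0.4019, -0.3283, 0.2636]
ee_rot: [[0.716, 0.698, -0.001], [0.698, -0.716, 0.002], [0.0, -0.002, -1.0]]
ft_force: [-0.7, -0.8, 0.5]
finger_gap: 0.421
grip_force: 0.0
```

```bash
python3 - <<'E'
from h import *
w=env.grab_frame("wrist"); s=env.get_state(); R=np.array(s["ee_rot"]);p=s["position"];print(s["time"],p,np.round(R,4))
for n,z in(("cradle",.086),("jig_bar",.086),("handle",.114),("axis",.046)):
    r=env.spot_point("wrist",n)[:2]; print(n,[(np.round(q["pixel"],1),round(q["confidence"],2),np.round(at_z("wrist",q["pixel"],z),4)) for q in r])
k=w[0:260,160:460]; cv2.imwrite("pics/w8.png",cv2.resize(k,None,fx=2.3,fy=2.3,interpolation=cv2.INTER_CUBIC))
E
```

```text
15.275 [ 0.40226072 -0.32817372  0.26340577] [[ 7.158e-01  6.983e-01 -1.700e-03]
 [ 6.983e-01 -7.158e-01  1.900e-03]
 [ 2.000e-04 -2.600e-03 -1.000e+00]]
cradle [(array([374.8, 136.6]), 0.91, array([ 0.4957, -0.3077,  0.086 ]))]
jig_bar [(array([373.9, 134.9]), 0.65, array([ 0.4963, -0.306 ,  0.086 ]))]
handle [(array([274.4, 136.2]), 0.82, array([ 0.4307, -0.2422,  0.114 ]))]
axis [(array([350.3, 140.7]), 0.83, array([ 0.48  , -0.2955,  0.046 ]))]
```

View pics/w8.png

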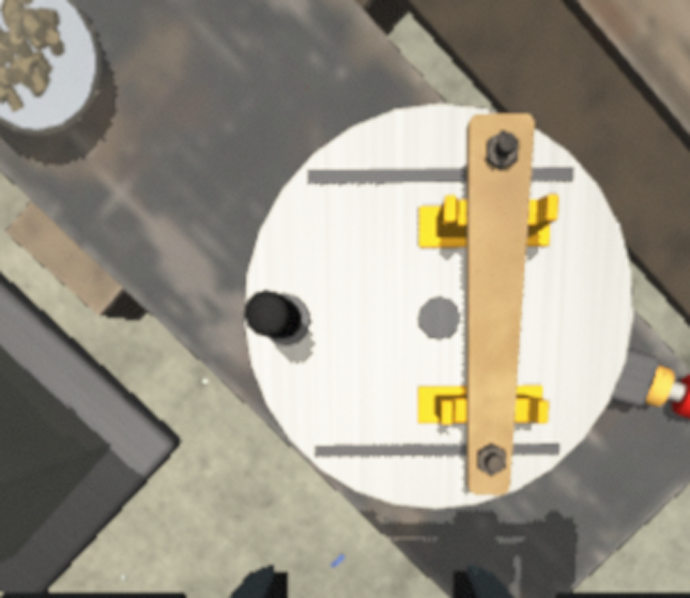

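```bash
python3 - <<'E'
from h import *
f=lambda c,r,z: at_z("wrist",(160+c/2.3,r/2.3),z)
a,b=f(503,143,.110),f(490,457,.110); M=(a+b)/2; print("bolts",a,b,np.linalg.norm(a-b),M)
ft=[f(418,247,.05),f(550,246,.05),f(418,424,.05),f(546,422,.05)]
far=(ft[0]+ft[1])/2; near=(ft[2]+ft[3])/2; d=far-near; C=(far+near)/2; d/=np.linalg.norm(d); print("feet front mid",far,near,C,np.linalg.norm(far-near))
u=(a-b)/np.linalg.norm(a-b); n=np.array([d[1],-d[0],0]); print("lateral",(M-C)@n,"len",(M-C)@d,"angle",np.degrees(np.arcsin(np.cross(d,u)[2])), "yaw",np.degrees(np.arctan2(d[1],d[0])))
ax=f(438,318,.046); h=f(272,315,.114); hb=f(288,325,.056);print("axis",ax,"handle top",h,np.linalg.norm((h-ax)[:2]),"yaw",np.degrees(np.arctan2(*(h-ax)[1::-1])))
E
```

```text
bolts [ 0.53665155 -0.26427435  0.11      ] [ 0.45330882 -0.34514393  0.11      ] 0.11612880886197895 [ 0.49498019 -0.30470914  0.11      ]
feet front mid [ 0.51797965 -0.28625676  0.05      ] [ 0.46235038 -0.34325258  0.05      ] [ 0.49016502 -0.31475467  0.05      ] 0.07964382479946486
lateral -0.0035706627113460277 len 0.010552203412714536 angle -1.5580144120606096 yaw 45.69516577122556
axis [ 0.48187076 -0.29377922  0.046     ] handle top [ 0.43263326 -0.24509998  0.114     ] 0.06923871555447482 yaw 135.32666505983275
```

The bar lies in both rests, centred between the lips: bar edges at crop 469–529 and 468–515, lip tips at about 452/550 and 447/540. The handle top is at crop (272,315). Moving over the handle with the jaws tangential.

drive_tool(series=[{"offset": [0.2, -0.1, 0], "angular": [0, 0, 0.029], "claw": 0.42}, {"offset": [0.4, -0.2, 0], "angular": [0, 0, 0.058], "claw": 0.42}, {"offset": [0.6, -0.3, 0], "angular": [0, 0, 0.087], "claw": 0.42}, {"offset": [0.79, -0.41, 0], "angular": [0, 0, 0.116], "claw": 0.42}, {"offset": [0.79, -0.41, 0], "angular": [0, 0, 0.145], "claw": 0.42}, {"offset": [0.79, -0.41, 0], "angular": [0, 0, 0.174], "claw": 0.42}, {"offset": [0.79, -0.41, 0], "angular": [0, 0, 0.203], "claw": 0.42}, {"offset": [0.79, -0.41, 0], "angular": [0, 0, 0.232], "claw": 0.42}, {"offset": [0.79, -0.41, 0], "angular": [0, 0, 0.246], "claw": 0.42}, {"offset": [0.79, -0.41, 0], "angular": [0, 0, 0.246], "claw": 0.42}, {"offset": [0.79, -0.41, 0], "angular": [0, 0, 0.246], "claw": 0.42}])

```text
time: 16.85
position: [0.4302, -0.244, 0.2647]
ee_rot: [[0.717, -0.697, -0.0], [-0.697, -0.717, 0.0], [-0.0, 0.0, -1.0]]
ft_force: [-0.7, 0.3, -1.3]
finger_gap: 0.424
grip_force: 0.0
```

```bash
python3 - <<'E'
from h import *
w=env.grab_frame("wrist"); s=env.get_state(); R=np.array(s["ee_rot"]);p=s["position"];print(s["time"],p,np.round(R,4),s["joints"])
for n,z in(("cradle",.086),("jig_bar",.086),("handle",.114),("axis",.046)):
    r=env.spot_point("wrist",n)[:2]; print(n,[(np.round(q["pixel"],1),round(q["confidence"],2),np.round(R.T@(at_z("wrist",q["pixel"],z)-p),4)) for q in r])
hsv=cv2.cvtColor(w,cv2.COLOR_BGR2HSV)[170:262,270:370]; m=(hsv[:,:,2]<50).astype(np.uint8)
n,l,st,c=cv2.connectedComponentsWithStats(m); print([(st[i],c[i]+[270,170]) for i in range(1,n) if st[i,4]>80])
E
```

```text
16.9 [ 0.43011288 -0.24403626  0.26476675] [[ 7.168e-01 -6.972e-01 -3.000e-04]
 [-6.972e-01 -7.168e-01  1.000e-04]
 [-3.000e-04  1.000e-04 -1.000e+00]] [-5.39318019e-01  1.71297041e-01  1.68089902e+00 -4.13753820e-05
  1.28968401e+00  1.80303424e+00]
cradle [(array([321.5, 128. ]), 0.86, array([ 0.0873, -0.0003,  0.1787]))]
jig_bar [(array([323.5, 144.3]), 0.65, array([0.0722, 0.0017, 0.1787])), (array([321.5, 123.6]), 0.61, array([ 0.0913, -0.0002,  0.1787]))]
handle [(array([318.4, 222.7]), 0.74, array([ 0.0007, -0.0032,  0.1508]))]
axis [(array([320.7, 146.9]), 0.9, array([ 0.0703, -0.0009,  0.2187]))]
[(array([ 42,  36,  17,  26, 358], dtype=int32), array([320.28212291, 218.22625698])), (array([ 86,  74,  14,  18, 141], dtype=int32), array([362.        , 254.61702128])), (array([  3,  79,  12,  13, 124], dtype=int32), array([279.58064516, 255.65322581]))]
```

drive_tool(series=[{"offset": [0, 0, 0.4], "angular": [0, 0, 0], "claw": 0.42}, {"offset": [0, 0, 0.8], "angular": [0, 0, 0], "claw": 0.42}, {"offset": [0, 0, 1], "angular": [0, 0, 0], "claw": 0.42}])

```text
time: 17.48
position: [0.429, -0.2436, 0.1629]
ee_rot: [[0.716, -0.698, -0.003], [-0.698, -0.716, 0.002], [-0.003, 0.001, -1.0]]
ft_force: [-0.1, 0.6, 0.2]
finger_gap: 0.421
grip_force: 0.0
```

drive_tool(series=[{"offset": [0, 0, 0.2], "angular": [0, 0, 0], "claw": 0.42}, {"offset": [0, 0, 0.4], "angular": [0, 0, 0], "claw": 0.42}, {"offset": [0, 0, 0.6], "angular": [0, 0, 0], "claw": 0.3}, {"offset": [0, 0, 0.65], "angular": [0, 0, 0], "claw": 0.3}, {"offset": [0, 0, 0.65], "angular": [0, 0, 0], "claw": 0.3}, {"offset": [0, 0, 0.65], "angular": [0, 0, 0], "claw": 0.3}, {"offset": [0, 0, 0.65], "angular": [0, 0, 0], "claw": 0.3}])

```text
time: 18.35
position: [0.4304, -0.2444, 0.1007]
ee_rot: [[0.716, -0.698, 0.001], [-0.698, -0.716, -0.001], [0.002, -0.0, -1.0]]
ft_force: [-0.4, -0.6, 0.7]
finger_gap: 0.303
grip_force: 0.0
```

drive_tool(series=[{"offset": [0.001, 0.038, 0], "angular": [0, 0, -0.0083], "claw": 0.3}, {"offset": [0.005, 0.088, 0], "angular": [0, 0, -0.0194], "claw": 0.3}, {"offset": [0.013, 0.137, 0], "angular": [0, 0, -0.0306], "claw": 0.3}, {"offset": [0.025, 0.186, 0], "angular": [0, 0, -0.0417], "claw": 0.3}, {"offset": [0.039, 0.234, 0], "angular": [0, 0, -0.0528], "claw": 0.3}, {"offset": [0.057, 0.281, 0], "angular": [0, 0, -0.0639], "claw": 0.3}, {"offset": [0.078, 0.327, 0], "angular": [0, 0, -0.075], "claw": 0.3}, {"offset": [0.103, 0.371, 0], "angular": [0, 0, -0.0861], "claw": 0.3}, {"offset": [0.13, 0.413, 0], "angular": [0, 0, -0.0972], "claw": 0.3}, {"offset": [0.153, 0.443, 0], "angular": [0, 0, -0.1056], "claw": 0.3}, {"offset": [0.153, 0.443, 0], "angular": [0, 0, -0.1056], "claw": 0.3}])

```text
time: 19.73
position: [0.4102, -0.2869, 0.1004]
ee_rot: [[0.994, -0.11, 0.001], [-0.11, -0.994, -0.001], [0.001, 0.001, -1.0]]
ft_force: [-0.3, 0.2, 0.4]
finger_gap: 0.301
grip_force: 0.0
```

```bash
cat > t.py <<'E'
from h import *
s=env.get_state(); R=np.array(s["ee_rot"]); print(s["time"],s["position"],"F tool",np.round(R.T@s["ft_force"],2),"yaw",np.degrees(np.arctan2(R[1,0],R[0,0])), s["finger_gap"],s["grip_force"])
w=env.grab_frame("wrist")
for n in("handle","cradle","axis"):
    z={"handle":.114,"cradle":.086,"axis":.046}[n]
    r=env.spot_point("wrist",n)[:1]; print(n,[(np.round(q["pixel"],1),round(q["confidence"],2),np.round(R.T@(at_z("wrist",q["pixel"],z)-s["position"]),4)) for q in r])
E
python3 t.py
```

```text
19.725 [ 0.41020551 -0.28687817  0.10039596] F tool [-0.31 -0.18 -0.43] yaw -6.309388588615329 0.3011104406997373 0.0
handle []
cradle []
axis [(array([317.9, 142.3]), 0.93, array([ 0.0717, -0.0034,  0.0545]))]
```

drive_tool(series=[{"offset": [0, 0.019, 0], "angular": [0, 0, -0.004], "claw": 0.3}, {"offset": [0.001, 0.038, 0], "angular": [0, 0, -0.0083], "claw": 0.3}, {"offset": [0.001, 0.038, 0], "angular": [0, 0, -0.0083], "claw": 0.3}])

```text
time: 20.3
position: [0.4096, -0.2907, 0.1]
ee_rot: [[0.998, -0.057, -0.0], [-0.057, -0.998, -0.001], [-0.0, 0.001, -1.0]]
ft_force: [0.9, 1.5, 0.4]
finger_gap: 0.302
grip_force: 0.3
```

drive_tool(series=[{"offset": [0, 0.019, 0], "angular": [0, 0, -0.004], "claw": 0.3}, {"offset": [0.001, 0.038, 0], "angular": [0, 0, -0.0083], "claw": 0.3}, {"offset": [0.001, 0.038, 0], "angular": [0, 0, -0.0083], "claw": 0.3}])

```text
time: 20.68
position: [0.4095, -0.2946, 0.0999]
ee_rot: [[1.0, -0.005, -0.0], [-0.005, -1.0, -0.001], [-0.0, 0.001, -1.0]]
ft_force: [-0.4, -0.0, 0.1]
finger_gap: 0.303
grip_force: 0.0
```

drive_tool(series=[{"offset": [0, 0.019, 0], "angular": [0, 0, -0.004], "claw": 0.3}, {"offset": [0.001, 0.038, 0], "angular": [0, 0, -0.0083], "claw": 0.3}, {"offset": [0.001, 0.038, 0], "angular": [0, 0, -0.0083], "claw": 0.3}])

```text
time: 21.05
position: [0.4096, -0.2985, 0.1]
ee_rot: [[0.999, 0.048, -0.0], [0.048, -0.999, -0.001], [-0.0, 0.001, -1.0]]
ft_force: [0.1, 0.4, -0.3]
finger_gap: 0.304
grip_force: 0.0
```

drive_tool(series=[{"offset": [0, 0.019, 0], "angular": [0, 0, -0.004], "claw": 0.3}, {"offset": [0.001, 0.038, 0], "angular": [0, 0, -0.0083], "claw": 0.3}, {"offset": [0.001, 0.038, 0], "angular": [0, 0, -0.0083], "claw": 0.3}])

```text
time: 21.42
position: [0.4099, -0.3021, 0.0999]
ee_rot: [[0.995, 0.1, -0.0], [0.1, -0.995, -0.001], [-0.0, 0.001, -1.0]]
ft_force: [-0.9, 0.3, -0.3]
finger_gap: 0.298
grip_force: 0.1
```

```bash
python3 t.py; python3 - <<'E'
from h import *
w=env.grab_frame("wrist"); cv2.imwrite("pics/w9.png",w[:340])
E
```

```text
21.425 [ 0.40988591 -0.30212945  0.09994692] F tool [-0.86 -0.42  0.27] yaw 5.710801074730247 0.2982317907319398 0.07313430542126298
handle []
cradle []
axis [(array([319.4, 142.5]), 0.74, array([ 0.0721, -0.0023,  0.0539]))]
```

View pics/w9.png

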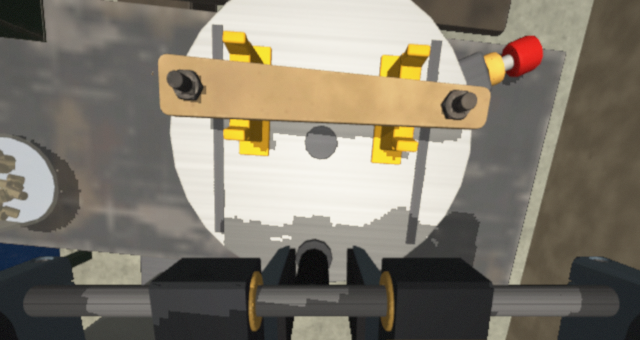

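The bar still lies in the rests: bolts at (184,84) and (461,103). The handle at (313,265) touches the trailing finger. I've now viewed 12 pictures, two over the 10 allowed, so I'll view no more and track the table's angle numerically from here.

```bash
cat > t.py <<'E'
from h import *
s=env.get_state(); R=np.array(s["ee_rot"]); yaw=np.degrees(np.arctan2(R[1,0],R[0,0]))
w=env.grab_frame("wrist"); hsv=cv2.cvtColor(w,cv2.COLOR_BGR2HSV)
m=cv2.inRange(hsv,(8,40,100),(24,158,255)); m[240:]=0
m=cv2.morphologyEx(m,cv2.MORPH_OPEN,np.ones((5,5)))
n,l,st,c=cv2.connectedComponentsWithStats(m); i=1+st[1:,4].argmax()
ct=max(cv2.findContours((l==i).astype(np.uint8),cv2.RETR_EXTERNAL,cv2.CHAIN_APPROX_NONE)[0],key=len)[:,0]
W=np.array([at_z("wrist",q,.094)[:2] for q in ct],np.float32)
r=cv2.minAreaRect(W); b=cv2.boxPoints(r); e=max((b[1]-b[0],b[2]-b[1]),key=np.linalg.norm); by=np.degrees(np.arctan2(e[1],e[0]))
print(s["time"],"F tool",np.round(R.T@s["ft_force"],2),"yaw",round(yaw,2),"bar ctr",r[0],"size",r[1],"bar-90-tool",round((by-yaw)%180-90,2),"bar yaw",round(by%180,2))
E
python3 t.py
```

```text
21.675 F tool [-0.7  -0.39 -0.04] yaw 5.69 bar ctr (0.5019235014915466, -0.29323405027389526) size (0.025690197944641113, 0.1486443728208542) bar-90-tool -2.6 bar yaw 93.09
```

drive_tool(series=[{"offset": [0, 0.019, 0], "angular": [0, 0, -0.004], "claw": 0.3}, {"offset": [0.001, 0.038, 0], "angular": [0, 0, -0.0083], "claw": 0.3}, {"offset": [0.001, 0.038, 0], "angular": [0, 0, -0.0083], "claw": 0.3}])

```text
time: 22.1
position: [0.4104, -0.3057, 0.1]
ee_rot: [[0.988, 0.151, -0.0], [0.151, -0.988, -0.0], [-0.0, 0.0, -1.0]]
ft_force: [-0.0, 0.9, 0.8]
finger_gap: 0.299
grip_force: 0.4
```

```bash
python3 t.py
```

```text
22.1 F tool [ 0.11 -0.86 -0.79] yaw 8.7 bar ctr (0.4985727071762085, -0.29268473386764526) size (0.025830110535025597, 0.14841677248477936) bar-90-tool -5.54 bar yaw 93.16
```

drive_tool(series=[{"offset": [0, 0.013, 0], "angular": [0, 0, -0.003], "claw": 0.3}, {"offset": [0, 0.025, 0], "angular": [0, 0, -0.0056], "claw": 0.3}, {"offset": [0, 0.025, 0], "angular": [0, 0, -0.0056], "claw": 0.3}])

```text
time: 22.52
position: [0.4108, -0.3084, 0.1]
ee_rot: [[0.983, 0.186, 0.0], [0.186, -0.983, -0.001], [-0.0, 0.001, -1.0]]
ft_force: [-1.3, 1.0, 0.2]
finger_gap: 0.298
grip_force: 0.2
```

```bash
python3 t.py
```

```text
22.525 F tool [-1.12 -1.28 -0.19] yaw 10.71 bar ctr (0.5012178421020508, -0.2915745973587036) size (0.025698745623230934, 0.14850260317325592) bar-90-tool -3.04 bar yaw 97.66
```

drive_tool(series=[{"offset": [0, 0.019, 0], "angular": [0, 0, -0.004], "claw": 0.3}, {"offset": [0.001, 0.038, 0], "angular": [0, 0, -0.0083], "claw": 0.3}, {"offset": [0.001, 0.038, 0], "angular": [0, 0, -0.0083], "claw": 0.3}, {"offset": [0.001, 0.038, 0], "angular": [0, 0, -0.0083], "claw": 0.3}])

```text
time: 23.08
position: [0.4116, -0.3121, 0.1]
ee_rot: [[0.972, 0.237, 0.0], [0.237, -0.972, -0.001], [-0.0, 0.001, -1.0]]
ft_force: [0.1, -0.7, -0.6]
finger_gap: 0.297
grip_force: 0.0
```

```bash
python3 t.py; python3 t.py
```

```text
23.075 F tool [-0.04  0.72  0.57] yaw 13.68 bar ctr (0.4999162256717682, -0.29067370295524597) size (0.025740785524249077, 0.14842489361763) bar-90-tool -3.91 bar yaw 99.77
23.125 F tool [-0.6  -0.95 -0.49] yaw 13.68 bar ctr (0.49956321716308594, -0.2907479405403137) size (0.025752494111657143, 0.14845795929431915) bar-90-tool -4.21 bar yaw 99.47
```

drive_tool(series=[{"offset": [0, 0.019, 0], "angular": [0, 0, -0.004], "claw": 0.3}, {"offset": [0.001, 0.038, 0], "angular": [0, 0, -0.0083], "claw": 0.3}, {"offset": [0.001, 0.038, 0], "angular": [0, 0, -0.0083], "claw": 0.3}])

```text
time: 23.55
position: [0.4126, -0.3157, 0.1]
ee_rot: [[0.958, 0.287, 0.0], [0.287, -0.958, -0.001], [-0.0, 0.001, -1.0]]
ft_force: [-0.6, -0.1, 0.5]
finger_gap: 0.299
grip_force: 0.3
```

```bash
python3 t.py
```

```text
23.55 F tool [-0.58 -0.11 -0.48] yaw 16.7 bar ctr (0.5010936856269836, -0.28951242566108704) size (0.025712603703141212, 0.14856328070163727) bar-90-tool -2.9 bar yaw 103.8
```

drive_tool(series=[{"offset": [0, 0.019, 0], "angular": [0, 0, -0.004], "claw": 0.3}, {"offset": [0.001, 0.038, 0], "angular": [0, 0, -0.0083], "claw": 0.3}, {"offset": [0.001, 0.038, 0], "angular": [0, 0, -0.0083], "claw": 0.3}])

```text
time: 23.98
position: [0.414, -0.3196, 0.1]
ee_rot: [[0.942, 0.337, 0.0], [0.337, -0.942, -0.001], [-0.0, 0.001, -1.0]]
ft_force: [-0.5, 0.3, 0.1]
finger_gap: 0.299
grip_force: 0.0
```

```bash
python3 t.py
```

```text
23.975 F tool [-0.35 -0.49 -0.12] yaw 19.69 bar ctr (0.5010588765144348, -0.28833770751953125) size (0.025727873668074608, 0.1485627144575119) bar-90-tool -2.39 bar yaw 107.3
```

drive_tool(series=[{"offset": [0, 0.019, 0], "angular": [0, 0, -0.004], "claw": 0.3}, {"offset": [0.001, 0.038, 0], "angular": [0, 0, -0.0083], "claw": 0.3}, {"offset": [0.001, 0.038, 0], "angular": [0, 0, -0.0083], "claw": 0.3}])

```text
time: 24.4
position: [0.4153, -0.323, 0.1]
ee_rot: [[0.923, 0.385, 0.0], [0.385, -0.923, -0.001], [-0.0, 0.001, -1.0]]
ft_force: [0.9, 0.7, 0.0]
finger_gap: 0.302
grip_force: 0.2
```

```bash
python3 t.py
```

```text
24.4 F tool [ 1.11 -0.31 -0.04] yaw 22.67 bar ctr (0.4987242519855499, -0.28808581829071045) size (0.025772398337721825, 0.14847174286842346) bar-90-tool -4.38 bar yaw 108.29
```

drive_tool(series=[{"offset": [0, 0.019, 0], "angular": [0, 0, -0.004], "claw": 0.3}, {"offset": [0.001, 0.038, 0], "angular": [0, 0, -0.0083], "claw": 0.3}, {"offset": [0.001, 0.038, 0], "angular": [0, 0, -0.0083], "claw": 0.3}])

```text
time: 24.82
position: [0.4168, -0.3263, 0.1]
ee_rot: [[0.901, 0.433, 0.0], [0.433, -0.901, -0.001], [-0.0, 0.001, -1.0]]
ft_force: [-0.5, 0.3, 0.2]
finger_gap: 0.299
grip_force: 0.4
```

```bash
python3 t.py
```

```text
24.825 F tool [-0.32 -0.53 -0.24] yaw 25.66 bar ctr (0.4995831549167633, -0.2868407070636749) size (0.025684744119644165, 0.148513525724411) bar-90-tool -3.44 bar yaw 112.22
```

drive_tool(series=[{"offset": [0, 0.019, 0], "angular": [0, 0, -0.004], "claw": 0.3}, {"offset": [0.001, 0.038, 0], "angular": [0, 0, -0.0083], "claw": 0.3}, {"offset": [0.001, 0.038, 0], "angular": [0, 0, -0.0083], "claw": 0.3}])

```text
time: 25.25
position: [0.4183, -0.3294, 0.0999]
ee_rot: [[0.878, 0.479, -0.0], [0.479, -0.878, 0.0], [-0.0, -0.0, -1.0]]
ft_force: [-1.0, 3.4, 0.8]
finger_gap: 0.301
grip_force: 1.3
```

```bash
python3 t.py
```

```text
25.25 F tool [ 0.78 -3.46 -0.77] yaw 28.64 bar ctr (0.4987313747406006, -0.28624656796455383) size (0.02579883672297001, 0.1484600007534027) bar-90-tool -4.22 bar yaw 114.41
```

drive_tool(series=[{"offset": [0, 0.01, 0], "angular": [0, 0, -0.002], "claw": 0.3}, {"offset": [0, 0.019, 0], "angular": [0, 0, -0.004], "claw": 0.3}, {"offset": [0, 0.019, 0], "angular": [0, 0, -0.004], "claw": 0.3}])

```text
time: 25.68
position: [0.4195, -0.3318, 0.0999]
ee_rot: [[0.865, 0.501, 0.0], [0.501, -0.865, -0.002], [-0.0, 0.002, -1.0]]
ft_force: [-0.5, 1.3, -0.6]
finger_gap: 0.3
grip_force: 0.6
```

```bash
python3 t.py;python3 t.py
```

```text
25.675 F tool [ 0.21 -1.36  0.6 ] yaw 30.1 bar ctr (0.49972835183143616, -0.2849617600440979) size (0.025683341547846794, 0.14855432510375977) bar-90-tool -2.24 bar yaw 117.85
25.725 F tool [-0.35 -1.35  1.  ] yaw 30.08 bar ctr (0.499309241771698, -0.28508442640304565) size (0.02570759877562523, 0.1486033797264099) bar-90-tool -2.61 bar yaw 117.47
```

drive_tool(series=[{"offset": [0, 0.013, 0], "angular": [0, 0, -0.003], "claw": 0.3}, {"offset": [0, 0.025, 0], "angular": [0, 0, -0.0056], "claw": 0.3}, {"offset": [0, 0.025, 0], "angular": [0, 0, -0.0056], "claw": 0.3}])

```text
time: 26.15
position: [0.4208, -0.3337, 0.1]
ee_rot: [[0.847, 0.531, 0.0], [0.531, -0.847, -0.001], [-0.0, 0.001, -1.0]]
ft_force: [-0.8, 0.4, -0.0]
finger_gap: 0.3
grip_force: 0.3
```

```bash
python3 t.py;python3 t.py
```

```text
26.15 F tool [-0.45 -0.78  0.02] yaw 32.09 bar ctr (0.49951279163360596, -0.2843387722969055) size (0.025697549805045128, 0.14885003864765167) bar-90-tool -2.29 bar yaw 119.81
26.2 F tool [-0.62 -0.32  0.78] yaw 32.08 bar ctr (0.499565064907074, -0.28426796197891235) size (0.025720147415995598, 0.148829385638237) bar-90-tool -2.23 bar yaw 119.85
```

drive_tool(series=[{"offset": [0, 0.019, 0], "angular": [0, 0, -0.004], "claw": 0.3}, {"offset": [0.001, 0.038, 0], "angular": [0, 0, -0.0083], "claw": 0.3}, {"offset": [0.001, 0.038, 0], "angular": [0, 0, -0.0083], "claw": 0.3}])

```text
time: 26.62
position: [0.423, -0.337, 0.1001]
ee_rot: [[0.818, 0.575, 0.001], [0.575, -0.818, -0.001], [-0.0, 0.001, -1.0]]
ft_force: [-0.1, 1.1, 0.6]
finger_gap: 0.302
grip_force: 0.2
```

```bash
python3 t.py;python3 t.py
```

```text
26.625 F tool [ 0.57 -0.96 -0.64] yaw 35.09 bar ctr (0.4980155825614929, -0.28403717279434204) size (0.025705263018608093, 0.1485893428325653) bar-90-tool -3.23 bar yaw 121.86
26.675 F tool [ 1.32  0.06 -0.03] yaw 35.07 bar ctr (0.49843084812164307, -0.28372320532798767) size (0.025759823620319366, 0.14865748584270477) bar-90-tool -2.74 bar yaw 122.33
```

drive_tool(series=[{"offset": [0, 0.019, 0], "angular": [0, 0, -0.004], "claw": 0.3}, {"offset": [0.001, 0.038, 0], "angular": [0, 0, -0.0083], "claw": 0.3}, {"offset": [0.001, 0.038, 0], "angular": [0, 0, -0.0083], "claw": 0.3}])

```text
time: 27.1
position: [0.4252, -0.3399, 0.1]
ee_rot: [[0.787, 0.617, 0.0], [0.617, -0.787, -0.001], [-0.0, 0.001, -1.0]]
ft_force: [-0.7, 0.8, 0.2]
finger_gap: 0.3
grip_force: 0.3
```

```bash
python3 t.py;python3 t.py
```

```text
27.1 F tool [-0.07 -1.11 -0.18] yaw 38.07 bar ctr (0.49593809247016907, -0.2842928469181061) size (0.025891896337270737, 0.14880794286727905) bar-90-tool -4.96 bar yaw 123.11
27.15 F tool [-0.16  0.1   0.35] yaw 38.06 bar ctr (0.4959936738014221, -0.28424614667892456) size (0.025858379900455475, 0.148833766579628) bar-90-tool -4.88 bar yaw 123.18
```

drive_tool(series=[{"offset": [0, 0.019, 0], "angular": [0, 0, -0.004], "claw": 0.3}, {"offset": [0.001, 0.038, 0], "angular": [0, 0, -0.0083], "claw": 0.3}, {"offset": [0.001, 0.038, 0], "angular": [0, 0, -0.0083], "claw": 0.3}])

```text
time: 27.58
position: [0.4277, -0.3429, 0.0999]
ee_rot: [[0.754, 0.657, 0.001], [0.657, -0.754, -0.001], [-0.0, 0.001, -1.0]]
ft_force: [-0.6, 1.3, 0.1]
finger_gap: 0.3
grip_force: 0.2
```

```bash
python3 t.py;python3 t.py
```

```text
27.575 F tool [ 0.36 -1.36 -0.12] yaw 41.07 bar ctr (0.4977407157421112, -0.28174901008605957) size (0.025694651529192924, 0.14875903725624084) bar-90-tool -2.29 bar yaw 128.77
27.625 F tool [0.26 0.45 0.03] yaw 41.05 bar ctr (0.49773108959198, -0.2817542552947998) size (0.025683049112558365, 0.14882442355155945) bar-90-tool -2.28 bar yaw 128.77
```

drive_tool(series=[{"offset": [0, 0.019, 0], "angular": [0, 0, -0.004], "claw": 0.3}, {"offset": [0.001, 0.038, 0], "angular": [0, 0, -0.0083], "claw": 0.3}, {"offset": [0.001, 0.038, 0], "angular": [0, 0, -0.0083], "claw": 0.3}])

```text
time: 28.05
position: [0.4304, -0.3458, 0.1001]
ee_rot: [[0.719, 0.695, 0.001], [0.695, -0.719, -0.001], [-0.0, 0.001, -1.0]]
ft_force: [-0.3, 0.4, 0.2]
finger_gap: 0.301
grip_force: 0.0
```

```bash
python3 t.py
```

```text
28.05 F tool [ 0.04 -0.49 -0.23] yaw 44.05 bar ctr (0.4965965747833252, -0.28080201148986816) size (0.025758938863873482, 0.14873868227005005) bar-90-tool -1.78 bar yaw 132.27
```

drive_tool(series=[{"offset": [0, 0.019, 0], "angular": [0, 0, -0.004], "claw": 0.3}, {"offset": [0.001, 0.038, 0], "angular": [0, 0, -0.0083], "claw": 0.3}, {"offset": [0.001, 0.038, 0], "angular": [0, 0, -0.0083], "claw": 0.3}])

```text
time: 28.48
position: [0.4328, -0.3481, 0.1]
ee_rot: [[0.682, 0.732, 0.0], [0.732, -0.682, -0.0], [-0.0, 0.0, -1.0]]
ft_force: [1.0, -0.2, -0.5]
finger_gap: 0.3
grip_force: 0.0
```

```bash
python3 t.py
```

```text
28.475 F tool [0.54 0.86 0.47] yaw 47.03 bar ctr (0.4938158094882965, -0.28054624795913696) size (0.025566987693309784, 0.14861351251602173) bar-90-tool -0.02 bar yaw 137.01
```

drive_tool(series=[{"offset": [0, 0.013, 0], "angular": [0, 0, -0.003], "claw": 0.3}, {"offset": [0, 0.025, 0], "angular": [0, 0, -0.0056], "claw": 0.3}, {"offset": [0, 0.025, 0], "angular": [0, 0, -0.0056], "claw": 0.3}])

```text
time: 28.9
position: [0.4346, -0.3496, 0.1]
ee_rot: [[0.656, 0.755, 0.0], [0.755, -0.656, -0.0], [-0.0, 0.0, -1.0]]
ft_force: [-1.0, 0.2, -0.1]
finger_gap: 0.305
grip_force: 0.0
```

```bash
python3 t.py
```

```text
28.9 F tool [-0.5  -0.92  0.08] yaw 49.04 bar ctr (0.4943563640117645, -0.28012481331825256) size (0.025533942505717278, 0.14852562546730042) bar-90-tool -1.54 bar yaw 137.5
```

Stays at ~137°. I'll keep pushing gently to feel for resistance.

drive_tool(series=[{"offset": [0, 0.013, 0], "angular": [0, 0, -0.003], "claw": 0.3}, {"offset": [0, 0.025, 0], "angular": [0, 0, -0.0056], "claw": 0.3}, {"offset": [0, 0.025, 0], "angular": [0, 0, -0.0056], "claw": 0.3}])

```text
time: 29.32
position: [0.4365, -0.3513, 0.1]
ee_rot: [[0.629, 0.778, 0.0], [0.778, -0.629, -0.0], [-0.0, 0.0, -1.0]]
ft_force: [0.1, -0.5, -0.4]
finger_gap: 0.303
grip_force: 0.0
```

```bash
python3 t.py
```

```text
29.325 F tool [-0.33  0.45  0.39] yaw 51.06 bar ctr (0.4949400722980499, -0.279494047164917) size (0.025668511167168617, 0.14856672286987305) bar-90-tool -2.75 bar yaw 138.31
```

drive_tool(series=[{"offset": [0, 0.013, 0], "angular": [0, 0, -0.003], "claw": 0.3}, {"offset": [0, 0.025, 0], "angular": [0, 0, -0.0056], "claw": 0.3}, {"offset": [0, 0.025, 0], "angular": [0, 0, -0.0056], "claw": 0.3}])

```text
time: 29.75
position: [0.4375, -0.3518, 0.0998]
ee_rot: [[0.601, 0.799, -0.002], [0.799, -0.601, 0.002], [0.0, -0.003, -1.0]]
ft_force: [-3.2, 4.9, 3.5]
finger_gap: 0.306
grip_force: 2.5
```

```bash
python3 t.py
```

```text
29.75 F tool [ 1.97 -5.5  -3.51] yaw 53.06 bar ctr (0.5986896753311157, -0.3584824502468109) size (0.045136164873838425, 0.12774352729320526) bar-90-tool -53.04 bar yaw 90.03
```

drive_tool(series=[{"offset": [0, -0.025, 0], "angular": [0, 0, 0.0056], "claw": 0.3}, {"offset": [0.001, -0.044, 0], "angular": [0, 0, 0.0097], "claw": 0.3}, {"offset": [0.001, -0.044, 0], "angular": [0, 0, 0.0097], "claw": 0.3}, {"offset": [0.001, -0.044, 0], "angular": [0, 0, 0.0097], "claw": 0.3}])

```text
time: 30.3
position: [0.4351, -0.3503, 0.1]
ee_rot: [[0.649, 0.761, 0.001], [0.761, -0.649, -0.001], [-0.0, 0.001, -1.0]]
ft_force: [-0.5, 0.4, 0.4]
finger_gap: 0.298
grip_force: 0.0
```

```bash
python3 - <<'E'
t=open("t.py").read()
a=t.index("n,l,st,c="); b=t.index("b=cv2.boxPoints")
t=t[:a]+'''R_=[cv2.minAreaRect(np.array([at_z("wrist",q,.094)[:2] for q in k[:,0]],np.float32)) for k in cv2.findContours(m,cv2.RETR_EXTERNAL,cv2.CHAIN_APPROX_NONE)[0] if len(k)>80]
r=min(R_,key=lambda r:abs(max(r[1])-.1486)+abs(min(r[1])-.0257)); '''+t[b:]
open("t.py","w").write(t)
E
python3 t.py
```

```text
30.3 F tool [-0.01 -0.61 -0.36] yaw 49.57 bar ctr (0.49438750743865967, -0.2800372540950775) size (0.02573395147919655, 0.1485058069229126) bar-90-tool -1.83 bar yaw 137.74
```

drive_tool(series=[{"offset": [0, -0.025, 0], "angular": [0, 0, 0.0056], "claw": 0.3}, {"offset": [0.002, -0.05, 0], "angular": [0, 0, 0.0111], "claw": 0.3}, {"offset": [0.003, -0.066, 0], "angular": [0, 0, 0.0147], "claw": 0.3}, {"offset": [0.003, -0.066, 0], "angular": [0, 0, 0.0147], "claw": 0.3}])

```text
time: 30.85
position: [0.43, -0.3455, 0.1]
ee_rot: [[0.716, 0.698, 0.0], [0.698, -0.716, -0.0], [-0.0, 0.0, -1.0]]
ft_force: [0.5, 0.1, -0.1]
finger_gap: 0.302
grip_force: 0.0
```

```bash
python3 t.py
```

```text
30.85 F tool [0.42 0.23 0.1 ] yaw 44.27 bar ctr (0.4934941530227661, -0.28109413385391235) size (0.02569652535021305, 0.14867623150348663) bar-90-tool 2.27 bar yaw 136.54
```

drive_tool(series=[{"offset": [0, -0.013, 0], "angular": [0, 0, 0.003], "claw": 0.3}, {"offset": [0, -0.025, 0], "angular": [0, 0, 0.0056], "claw": 0.3}, {"offset": [0, -0.025, 0], "angular": [0, 0, 0.0056], "claw": 0.3}])

```text
time: 31.28
position: [0.4297, -0.3448, 0.1001]
ee_rot: [[0.741, 0.672, 0.003], [0.672, -0.741, -0.003], [0.001, 0.004, -1.0]]
ft_force: [4.7, -3.0, -4.4]
finger_gap: 0.302
grip_force: 2.6
```

```bash
python3 t.py
```

```text
31.275 F tool [1.44 5.39 4.44] yaw 42.22 bar ctr (0.4942675828933716, -0.2804184556007385) size (0.025739438831806183, 0.1484508514404297) bar-90-tool 4.81 bar yaw 137.03
```

It resists in both directions with the table held at 137°, so the plunger is seated. I'll centre, open, lift off and check.

drive_tool(series=[{"offset": [0.001, 0.03, 0], "angular": [0, 0, -0.006], "claw": 0.3}, {"offset": [0.002, 0.056, 0], "angular": [0, 0, -0.0125], "claw": 0.3}, {"offset": [0.002, 0.056, 0], "angular": [0, 0, -0.0125], "claw": 0.45}, {"offset": [0.002, 0.056, 0], "angular": [0, 0, -0.0125], "claw": 0.45}, {"offset": [0.002, 0.056, -0.3], "angular": [0, 0, -0.0125], "claw": 0.45}, {"offset": [0.002, 0.056, -0.7], "angular": [0, 0, -0.0125], "claw": 0.45}, {"offset": [0.002, 0.056, -1], "angular": [0, 0, -0.0125], "claw": 0.45}, {"offset": [0.002, 0.056, -1], "angular": [0, 0, -0.0125], "claw": 0.45}])

```text
time: 32.33
position: [0.4331, -0.3485, 0.2023]
ee_rot: [[0.685, 0.728, 0.004], [0.728, -0.685, -0.004], [0.0, 0.005, -1.0]]
ft_force: [1.8, 0.0, -1.0]
finger_gap: 0.449
grip_force: 0.0
```

drive_tool(series=[{"offset": [-0.2, 0, -0.4], "angular": [0, 0, 0], "claw": 0.45}, {"offset": [-0.2, 0, -0.8], "angular": [0, 0, 0], "claw": 0.45}, {"offset": [-0.2, 0, -0.8], "angular": [0, 0, 0], "claw": 0.45}, {"offset": [-0.2, 0, -0.8], "angular": [0, 0, 0], "claw": 0.45}])

```text
time: 32.83
position: [0.4178, -0.3617, 0.2781]
ee_rot: [[0.685, 0.728, -0.003], [0.728, -0.685, 0.002], [-0.0, -0.003, -1.0]]
ft_force: [-1.0, -0.1, -0.3]
finger_gap: 0.448
grip_force: 0.0
```

```bash
sed 's/m\[240:\]=0/m[262:]=0/' t.py>t2.py; python3 t2.py; python3 - <<'E'
from h import *
s=env.get_state();print(s["position"])
w=env.grab_frame("wrist")
P={}
for n,z in(("cradle",.086),("jig_bar",.086),("handle",.114),("axis",.046)):
    r=env.spot_point("wrist",n)[:1]; print(n,[(np.round(q["pixel"],1),round(q["confidence"],2),np.round(at_z("wrist",q["pixel"],z),4)) for q in r])
hsv=cv2.cvtColor(w,cv2.COLOR_BGR2HSV); m=cv2.inRange(hsv,(20,165,90),(32,255,255)); m[262:]=0
n,l,st,c=cv2.connectedComponentsWithStats(m); print([(st[i],c[i].round(1),at_z("wrist",c[i],.08).round(4)) for i in range(1,n) if st[i,4]>40])
E
```

```text
32.825 F tool [-0.74 -0.67  0.31] yaw 46.75 bar ctr (0.4949643909931183, -0.27879685163497925) size (0.025741757825016975, 0.1488940566778183) bar-90-tool 2.34 bar yaw 139.09
[ 0.41776085 -0.36155165  0.27775195]
cradle [(array([319.8, 103.7]), 0.88, array([ 0.4933, -0.278 ,  0.086 ]))]
jig_bar [(array([322.6, 103.8]), 0.64, array([ 0.4954, -0.2801,  0.086 ]))]
handle [(array([323.5, 200.8]), 0.76, array([ 0.4336, -0.3476,  0.114 ]))]
axis [(array([319.5, 127.3]), 0.69, array([ 0.4802, -0.2924,  0.046 ]))]
[(array([351,  76,  18,  15, 225], dtype=int32), array([359.3,  83.5]), array([ 0.5356, -0.2909,  0.08  ])), (array([275,  79,  17,  12, 176], dtype=int32), array([283.3,  84.5]), array([ 0.4804, -0.2403,  0.08  ])), (array([351, 114,  18,  22, 332], dtype=int32), array([358.7, 124.1]), array([ 0.5098, -0.319 ,  0.08  ])), (array([277, 118,  17,  19, 294], dtype=int32), array([285.7, 126.7]), array([ 0.4542, -0.2702,  0.08  ]))]
```

```bash
python3 -c "
from h import *
print(env.finish_job())"
```

```text
the job is handed in; nothing more can be done
None
```

I handed the job in at about 33 s: the bar lies released in the rests, within about 2 mm of centre, and the table is turned about 92° with the plunger seated (it resisted about 5 N both ways). I went over the picture limit, viewing 12 instead of 10, and the hand-in gave no verdict.

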